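# Load slide carriers from the stack dispenser into the shaker tray and clamp them

### The arm

A 7-joint arm with a two-finger parallel gripper is mounted at the origin on a cart in front of the work surface, level with it; the furniture and walls round the work are solid. World frame = base frame: x ahead of the robot, y to its left, z up, the work surface at z = 0. Lengths are in m, angles in rad, forces in N, time in s.
With the tool pointing down it reaches from about 0.425 to 1.025 m from the base axis. Payload 3.6 kg.
Tool frame: the origin (TCP) lies at the very end of the fingers, on their centre line; the grasp point (between the pads) lies 19 mm behind it; z points along the fingers, y is the line along which they close (so a half turn about z gives the same grasp; the last joint's range is limited). The gripper opens to 85 mm and grips with 20 to 120 N. Pads are 22 mm wide; open, the fingers measure 114 mm over their backs; the gripper's body (76 mm by 85 mm) begins 54 mm behind the grasp point. The pads swing forward as they close: fully open they stand 13 mm farther back than shut.
Start: joints at [-1.21, 0.591, 0.048, 1.609, -0.033, 0.943, -0.034], TCP at [0.318, 0.651, 0.231] pointing down, gripper open.
Joint ranges: [-2.69, 2.69], [-0.47, 2.24], [-1.27, 1.36], [0.19, 2.51], [-1.53, 4.68], [0.08, 2.07], [-3.09, 3.09]. Speed limits (rad/s): [2.57, 2.57, 3.14, 3.14, 3.14, 3.14, 3.14].

### API

Orientations are given as a rotation vector (axis times angle).
In Python, from cell import manip gives the robot as it stands.
- The arm moves only by the tool play_rows, never from a script. Its argument "increments" is a list that holds one entry, the list of rows, each a list of 4 numbers: the shift along the tool's x, y, z in cm, then the turn about the tool's z in degrees. In form: [[[tx, ty, tz, twist], ...]]. A call has 1 to 8 rows; each row is the pose to reach, as a shift and turn from the pose commanded when the call began, along the tool's axes at that moment; what a row does not reach only later rows make up. A row lasts 1/12 s, in which the tool goes at most 41.7 mm and 7.16 degrees, less where a joint would pass 70% of its speed; a pose out of reach is approached as far as the arm can. A call with a gripper value outside its range is refused whole. "gripper" is the gripper's target within -1 to 1 (shut at 1, half-way at 0, fully open at -1), set as the call begins (left out, the last holds). The fingers move at their own pace and stop on an object; the grip force is fixed at half the most. Time passes only in rows, so rows that repeat a pose let the fingers close. It gives the time, the measured TCP pose, the force, the opening and the grip force at its end, in the units of the state.
- manip.get_state(): the state, without advancing time (a new reading comes with each control period).
- manip.get_image(name): name is "side" or "top"; returns the picture (420x560x3 uint8, red, green, blue); there is no depth.
- manip.camera_params(name): a dict with "vfov" (degrees; the focal length in pixels is half the picture's height over the tangent of half this angle, whatever the lens; pixels are square), "cx", "cy" (the principal point, pixels), "rvec" (rotation vector, rad) and "tvec" (3), from world to camera coordinates, as OpenCV has them. Camera axes: x right, y down, z forward; pixel columns grow to the right and rows downward; lengths in m; the calibration is good to about 2 mm. A picture is of the moment at which its call begins. camera_params takes no time and is no camera call.
- manip.sign_off(): hands the job in; it is judged then, once.
The state is a dict: "time": time; "joint_positions": joint angles; "qvel": joint speeds; "joint_efforts": joint torques, N m; "tcp_pos": TCP position; "eef_rot": TCP orientation; "wrist_force": force on the tool from outside, world axes, zero at the start; "torque": the same for the moment, N m; "opening": finger opening in m; "finger_force": force on a finger pad.
Only numpy, scipy, OpenCV 4.12 (cv2) and the standard library are available. Lean on these libraries where they do the work, as an engineer would, in place of code of your own. Each camera call takes 0.05 s, during which the arm holds its last target. There are 200 camera calls.

### The job

Fill the shaker tray with all the slide carriers left in the dispenser: swing the tray's clamps out of the way of the free pockets, then take the carriers one by one from the bottom of the stack (the ejector, pushed forward, brings the lowest tongue clear so that the carrier can be drawn out by it) and lay each flat and fully home in a free pocket, its tongue through the gap in the tray's open front. When every carrier is in a pocket of its own, turn both clamps clockwise to their end stops so that they hold the carriers down. Leave the wash bottle, the brown bottle and the forceps where they are.

Things in the scene. Friction and masses are not known exactly. Their poses are not given: they have to be found in the camera images.
- carrier_1: slide carrier: flat white plastic frame with two glass slides, 12 mm thick, 90 g; body 90 mm long (its x, -45 to +45), 60 mm wide (y); grip tongue 28 mm wide from x = -45 to -80. Origin at the body's centre, mid-thickness; z normal to the faces (both alike, either may be up). Carriers 1, 2, 3 start stacked flat in the dispenser, 1 at the bottom, tongues out of its front slot
- carrier_2: identical carrier, sizes and axes as carrier_1; starts in the dispenser
- carrier_3: identical carrier, sizes and axes as carrier_1; starts in the dispenser
- carrier_4: identical carrier, sizes and axes as carrier_1; in some starts absent, else on top of the stack in the dispenser
- carrier_5: identical carrier, sizes and axes as carrier_1; in some starts absent, else already lying home in a pocket of the tray
- carrier_6: identical carrier, sizes and axes as carrier_1; in some starts absent, else already lying home in a pocket of the tray
- dispenser: fixed stack dispenser; origin on the bench under the stack's centre, outlet at its -x. Base 10 mm high, x -84 to +140, y +-38; bottom carrier lies on it (mid-thickness at 16 mm), the next each 12 mm higher. Clear shaft x +-51, y +-36, fixed cover, top at 70 mm. Only the bottom carrier can leave, under the front posts (x = -51, edge 26 mm up); tongues stick out to x = -80. Drawn out, the stack drops
- ejector (a joint): travel of the ejector slide behind the stack, m: 0 at rest, 0.042 fully forward (dispenser's -x). Takes 1 to 3 N plus the stack's drag and springs back when let go. A full stroke moves the bottom carrier about 40 mm forward, its tongue ahead of the other tongues and beyond the base plate; it stays there as the ejector returns
- ejector_paddle (a point): point in the ejector's upright black paddle, 52 mm above the bench; the paddle is 12 mm thick along the dispenser's x and 26 mm wide along its y, its top 66 mm above the bench; at rest it stands 118 mm behind the dispenser's origin (+x), moves with the ejector
- tray_front (a point): middle of the upper edge of the tray's floor plate at the open front, 48 mm from the tray's origin along its -x, 8 mm above its underside
- tray: loose grey shaker tray, 1.6 kg, 106 mm (x, -48 to +58) by 298 mm (y); origin on its underside; floor plate 8 mm thick, ribs 7 mm high above the floor; four pockets side by side along y; the open front, where the tongues stick out, faces the tray's -x. z up
- pocket_1 (a point): pocket 1 of the tray (1 is at the tray's +y end, 4 at its -y end): where the origin of a carrier lies when it is home (14 mm above the tray's underside, 6 mm above the pocket floor). The pocket is 95 mm by 65 mm, 7 mm deep; 36 mm wide gap in its front rib for the tongue, which then points to the tray's -x and sticks out over the tray's edge
- pocket_2 (a point): the same for pocket 2
- pocket_3 (a point): the same for pocket 3
- pocket_4 (a point): the same for pocket 4
- clamp_1 (a joint): angle of the captive turn clamp between pockets 1 and 2, rad: 0 open (its bar lies along the rib, tray's x), grows clockwise seen from above, end stop at 1.571 (bar across both pockets, along the tray's y, 2.5 mm above the carriers); starts somewhere between; turns with 0.06 N m, stays where left. Beyond about 0.1 it is in the way of carriers going in
- clamp_1_grip (a point): point on the turning axis of clamp 1, 40 mm above the tray's underside, in the middle of its black wing grip: 10 mm thick, 42 mm long (along the bar), from 28 to 50 mm above the tray's underside; the steel bar below it is 56 mm long
- clamp_2 (a joint): angle of the captive turn clamp between pockets 3 and 4, rad: 0 open (its bar lies along the rib, tray's x), grows clockwise seen from above, end stop at 1.571 (bar across both pockets, along the tray's y, 2.5 mm above the carriers); starts somewhere between; turns with 0.06 N m, stays where left. Beyond about 0.1 it is in the way of carriers going in
- clamp_2_grip (a point): point on the turning axis of clamp 2, 40 mm above the tray's underside, in the middle of its black wing grip: 10 mm thick, 42 mm long (along the bar), from 28 to 50 mm above the tray's underside; the steel bar below it is 56 mm long
- wash_bottle: bystander: wash bottle 221 mm tall, upright; leave it alone
- brown_bottle: bystander: brown reagent bottle 48 mm across, 93 mm tall; leave it alone
- forceps: bystander: steel forceps 125 mm long lying on the bench; leave them alone
Things that resemble listed ones, but are neither listed nor needed, are in the scene too. What is shaped like the carrier_3 but blue or purple is not meant.

How it is judged:
By the outcome, as a careful person would: the job done as asked, in the order asked, and still so for the second after the job is handed in, with the robot touching nothing.
Of carrier_4, carrier_5, carrier_6 only 1 to 1 are there at a start; the rules pass over those that are not, and their reading is None.
At some moment in a run one of tray may be knocked a few centimetres aside while the robot is not near it.
Once in a run the grip may slacken for a moment while it holds something.
It also fails if it takes over 210 s, if anything falls off the work surface, if the arm or the gripper's body presses on something with over 40 N, if the wrist force passes 120 N, or if a joint passes its speed limit or range.

## Working session

There is one attempt and no reset: what is moved stays moved. The work goes in short steps, Python scripts to look and compute and a tool call to move; the robot and the scene stay as the last step left them, time stands still between calls to the robot, and variables do not carry over. Pictures are saved under pics/ and viewed, at most 14 in all, crops included, and the job is handed in when it is done.

Besides the shell and the picture viewer there is one more tool, called after ">>>" as name(argument=value, ...) on one line, values as JSON. play_rows: Moves the arm, as the interface text tells. Its arguments: {"type":"object","properties":{"increments":{"type":"array","items":{"type":"array","items":{"type":"array","items":{"type":"number"}}}},"gripper":{"type":"number"}},"required":["increments"]}

```bash
ls; mkdir -p pics; cat > h.py <<'E'
import numpy as np, cv2
from cell import manip
from scipy.spatial.transform import Rotation as R
def cam(n):
    p=manip.camera_params(n); f=210/np.tan(np.radians(p['vfov'])/2)
    return f,p['cx'],p['cy'],R.from_rotvec(p['rvec']).as_matrix(),np.array(p['tvec']),p
def px2w(n,u,v,z):
    f,cx,cy,M,t,p=cam(n); d=M.T@np.array([(u-cx)/f,(v-cy)/f,1]); o=-M.T@t
    return o+d*(z-o[2])/d[2]
def w2px(n,P):
    f,cx,cy,M,t,p=cam(n); c=M@np.array(P)+t; return np.array([f*c[0]/c[2]+cx,f*c[1]/c[2]+cy])
def shot(n,name,crop=None,s=1):
    im=manip.get_image(n)[:,:,::-1]
    if crop: x0,y0,x1,y1=crop; im=im[y0:y1,x0:x1]
    if s!=1: im=cv2.resize(im,None,fx=s,fy=s,interpolation=cv2.INTER_CUBIC)
    cv2.imwrite('pics/'+name+'.png',im)
def rel(P,yaw_dir=None):
    "tool-axis shift in cm to world TCP P; twist deg to bring tool y onto world direction angle yaw_dir(rad)"
    s=manip.get_state(); M=R.from_rotvec(s['eef_rot']).as_matrix()
    sh=M.T@(np.array(P)-s['tcp_pos'])*100
    tw=None
    if yaw_dir is not None:
        d=M.T@np.array([np.cos(yaw_dir),np.sin(yaw_dir),0]); tw=np.degrees(np.arctan2(-d[0],d[1])); tw=(tw+90)%180-90
    return np.round(sh,2),tw
E
python3 - <<'E'
from h import *
shot('top','t0',None,1.42); shot('side','s0',None,1.42)
for n in('top','side'): print(cam(n)[5])
s=manip.get_state();print(s); print(R.from_rotvec(s['eef_rot']).as_matrix().round(3))
E
```

```text
pics
{'vfov': 52.70395694986454, 'cx': 286.61389197804795, 'cy': 214.68150975879317, 'rvec': array([ 2.10961102, -2.12923786,  0.21682136]), 'tvec': array([-0.01536789,  0.58988687,  0.91135062])}
{'vfov': 50.39565355158227, 'cx': 279.19624689697594, 'cy': 212.408075315023, 'rvec': array([ 2.26531576, -0.36509838,  0.18563008]), 'tvec': array([-0.53570522,  0.17341942,  0.89978042])}
{'time': 0.1, 'joint_positions': array([-1.2094582 ,  0.59202578,  0.0483025 ,  1.60974285, -0.03327959,
        0.94268571, -0.03370368]), 'qvel': array([ 9.29907304e-04, -2.53462285e-03,  3.91293608e-05, -3.42956138e-03,
        3.85857810e-04, -1.86512283e-04, -3.14524210e-04]), 'joint_efforts': array([ 4.27833118e-03, -5.49996150e+01,  1.55308418e+00, -1.98823732e+01,
        9.74072667e-03,  3.91560083e-03, -4.03285981e-06]), 'tcp_pos': array([0.31816336, 0.65060217, 0.23023806]), 'eef_rot': array([-0.70810359, -3.0604049 ,  0.00318826]), 'wrist_force': array([-0.37544618,  0.10358944, -0.37509965]), 'torque': array([-0.04495777, -0.00109287,  0.01260291]), 'finger_force': 0.0, 'opening': 0.08551116748301009}
[[-0.898  0.439 -0.001]
 [ 0.439  0.898 -0.002]
 [-0.    -0.002 -1.   ]]
```

View pics/t0.png

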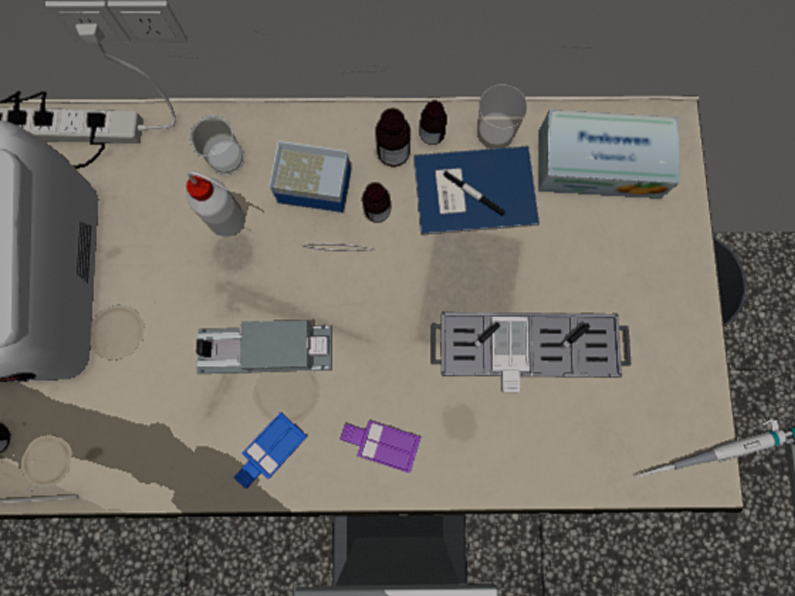

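View pics/s0.png

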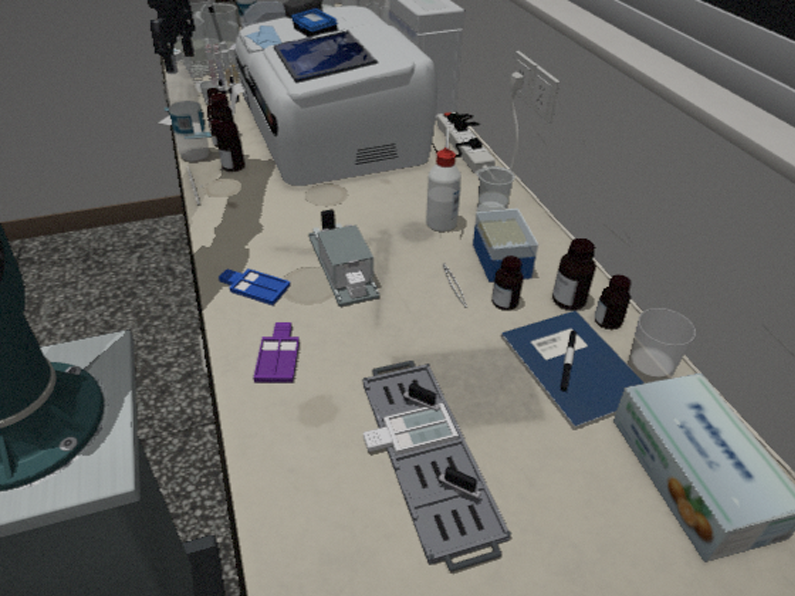

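The top view shows the tray on the right, with pocket 2 occupied, pockets 1, 3 and 4 free, and both clamps half turned. The dispenser is on the left with its outlet facing right (world -y). Next I'll enlarge both.

```bash
python3 - <<'E'
from h import *
im=manip.get_image('top')[:,:,::-1]
a=cv2.resize(im[215:280,300:450],None,fx=5,fy=5,interpolation=cv2.INTER_CUBIC)
b=cv2.resize(im[220:270,130:280],None,fx=5,fy=5,interpolation=cv2.INTER_CUBIC)
cv2.imwrite('pics/t1.png',np.vstack([a,b]))
E
```

```text
(no output)
```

View pics/t1.png

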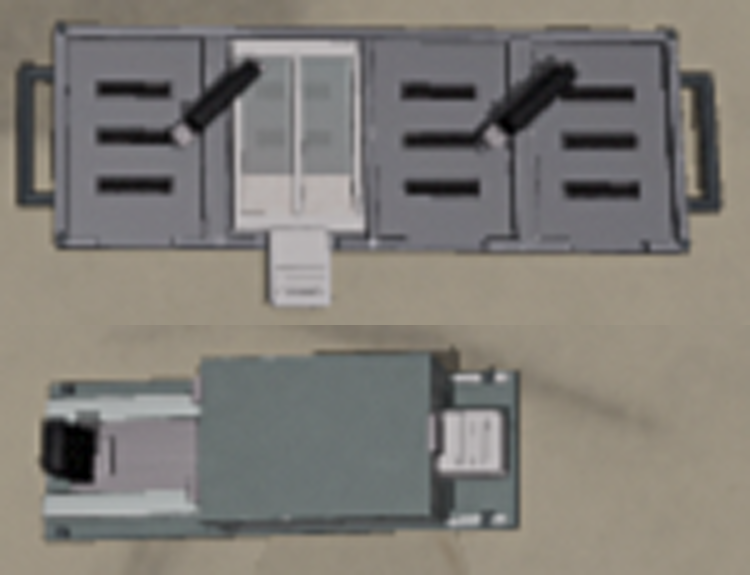

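```bash
cat > fit.py <<'E'
from h import *
from scipy.optimize import least_squares
def fit(n,obs,g):
    # obs list of (local xyz, u,v)
    def f(p):
        c,s=np.cos(p[2]),np.sin(p[2])
        return np.concatenate([w2px(n,(p[0]+c*L[0]-s*L[1],p[1]+s*L[0]+c*L[1],L[2]))-np.array(q) for L,q in obs])
    r=least_squares(f,g,loss='soft_l1'); return r.x,r.fun.reshape(-1,2).round(1)
def loc(p,x,y,z=0):
    c,s=np.cos(p[2]),np.sin(p[2]); return np.array([p[0]+c*x-s*y,p[1]+s*x+c*y,z])
E
python3 - <<'E'
from fit import *
def T(x,y): return ((x+.5)/5-.5+300,(y+.5)/5-.5+215)
def D(x,y): return ((x+.5)/5-.5+130,(y-325+.5)/5-.5+220)
def col(c): print([ (o[1],) for o in c])
tray=[((.058,.149,.015),T(57,24)),((.058,-.149,.015),T(675,33)),((-.048,-.149,.015),T(688,249)),((-.048,.149,.015),T(57,244))]
p,r=fit('top',tray,[.55,-.1,0]);print('tray',p,r.tolist())
dis=[((.14,-.038,.01),D(47,385)),((-.084,-.038,.01),D(518,372)),((-.084,.038,.01),D(518,527)),((.14,.038,.01),D(45,540))]
# dispenser local x=+world y
dis=[((.14,-.038,.01),dis[0][1]),((-.084,-.038,.01),dis[1][1]),((-.084,.038,.01),dis[2][1]),((.14,.038,.01),dis[3][1])]
q,r=fit('top',dis,[.5,.3,1.57]);print('disp',q,r.tolist())
for a,b in (((183,132),(255,68)),((490,138),(570,70))):
    A=px2w('top',*T(*a),.048);B=px2w('top',*T(*b),.048);print(A,B,(A+B)/2,np.degrees(np.arctan2(*(B-A)[1::-1])),np.linalg.norm(B-A))
# carrier in pocket2: corners z=.020
for k in ((233,40),(360,40),(362,232),(236,230),(270,305),(330,305)): print(px2w('top',*T(*k),.020).round(4))
# bottles
for k in ((232,225),(377,215)): print(px2w('top',k[0]/1.42,k[1]/1.42,0).round(3))
print('paddle top',px2w('top',*D(70,450),.066), 'tongue end',px2w('top',*D(505,440),.046))
E
```

```text
tray [ 0.52620122 -0.22581613 -0.01998517] [[-0.5, -0.3], [0.5, -0.7], [0.5, 0.6], [-0.5, 0.2]]
disp [0.52733095 0.18978949 1.59075997] [[0.2, -0.4], [0.1, -0.5], [0.2, 0.3], [-0.6, 0.5]]
[ 0.52949565 -0.13370369  0.048     ] [ 0.55886115 -0.16782995  0.048     ] [ 0.5441784  -0.15076682  0.048     ] -49.28814469839224 0.04502148503107477
[ 0.52545385 -0.27411772  0.048     ] [ 0.55662856 -0.31293246  0.048     ] [ 0.54104121 -0.29352509  0.048     ] -51.22973087838116 0.049784002950541625
[ 0.5771 -0.1624  0.02  ]
[ 0.5766 -0.2227  0.02  ]
[ 0.4856 -0.2192  0.02  ]
[ 0.487  -0.1604  0.02  ]
[ 0.4522 -0.1748  0.02  ]
[ 0.452  -0.2027  0.02  ]
[0.747 0.285 0.   ]
[0.764 0.03  0.   ]
paddle top [0.52285296 0.29962758 0.066     ] tongue end [0.5282791  0.10784713 0.046     ]
```

```bash
python3 - <<'E'
from fit import *
p=[.5262,-.2258,-.02]
inv=lambda q:((q-np.array([300,215])+.5)*5-.5).round(0)
for cx in (.005,.010):
  for cy in (.072,-.072):
    for a in (-45,-52):
      o=[inv(w2px('top',loc(p,cx+r*np.cos(np.radians(a)),cy+r*np.sin(np.radians(a)),z))).tolist() for r,z in ((-.028,.024),(-.021,.05),(.021,.05),(.021,.03),(.028,.024))]
      print(cx,cy,a,o)
print(rel([.5312,-.1538,.15],np.radians(40)),loc(p,.005,.072),loc(p,.005,-.072))
E
```

```text
0.005 0.072 -45 [[178.0, 174.0], [195.0, 156.0], [259.0, 92.0], [253.0, 99.0], [261.0, 91.0]]
0.005 0.072 -52 [[173.0, 168.0], [192.0, 152.0], [263.0, 97.0], [256.0, 103.0], [266.0, 96.0]]
0.005 -0.072 -45 [[486.0, 177.0], [511.0, 160.0], [573.0, 96.0], [561.0, 102.0], [567.0, 94.0]]
0.005 -0.072 -52 [[481.0, 171.0], [508.0, 155.0], [577.0, 100.0], [564.0, 106.0], [572.0, 99.0]]
0.01 0.072 -45 [[178.0, 163.0], [195.0, 145.0], [259.0, 82.0], [253.0, 88.0], [261.0, 80.0]]
0.01 0.072 -52 [[173.0, 157.0], [192.0, 141.0], [263.0, 86.0], [256.0, 93.0], [266.0, 86.0]]
0.01 -0.072 -45 [[486.0, 166.0], [511.0, 149.0], [573.0, 85.0], [560.0, 92.0], [566.0, 83.0]]
0.01 -0.072 -52 [[481.0, 161.0], [507.0, 144.0], [577.0, 89.0], [564.0, 96.0], [571.0, 89.0]]
(array([-54.47, -62.91,   8.16]), np.float64(23.945911116083323)) [ 0.5326389  -0.15391439  0.        ] [ 0.5297591  -0.29788559  0.        ]
```

Tray pose ≈ (0.526, -0.226), dispenser ≈ (0.527, 0.190), clamps at about 45°. Moving to above clamp 1.

>>> play_rows(increments=[[[-2,-2.2,0,0],[-4.6,-5.2,0,2],[-7.3,-8.2,0,4],[-10,-11.2,0,6],[-12.7,-14.2,0,8],[-15.4,-17.2,0,10],[-18.1,-20.2,0,12],[-20,-22.4,0,14]]])

```text
time: 0.82
tcp_pos: [0.4005, 0.3577, 0.2311]
eef_rot: [1.083, 2.948, -0.003]
wrist_force: [0.6, -1.0, 0.9]
opening: 0.0855
finger_force: 0.0
```

```bash
python3 -c "
from h import *
print(manip.get_state()['tcp_pos'],rel([.5446,-.1542,.12],np.radians(44)))"
```

```text
[0.40051749 0.35770956 0.23113649] (array([-44.11, -29.67,  11.22]), np.float64(5.661078140833098))
```

>>> play_rows(increments=[[[-3,-2,0,1],[-6,-4,0,2],[-9,-6,0,3],[-12,-8,0,4],[-15,-10,0,5],[-18,-12,0,5.7],[-21,-14,0,5.7],[-24,-16,0,5.7]]])

```text
time: 1.48
tcp_pos: [0.4805, 0.0836, 0.2314]
eef_rot: [-1.221, -2.895, -0.0]
wrist_force: [0.4, 0.6, 0.3]
opening: 0.0852
finger_force: 0.0
```

```bash
python3 -c "
from h import *
print(manip.get_state()['tcp_pos'],rel([.5446,-.1542,.12],np.radians(44)))"
```

```text
[0.48051153 0.08361605 0.23135417] (array([-21.51, -12.01,  11.13]), np.float64(0.2576210717606102))
```

>>> play_rows(increments=[[[-3,-1.7,1,0],[-6,-3.4,3,0],[-9.5,-5.3,5,0],[-13,-7.3,7,0],[-16.5,-9.2,9,0],[-19.5,-10.9,10,0],[-21.5,-12,11.1,0],[-21.5,-12,11.1,0]]])

```text
time: 2.15
tcp_pos: [0.5444, -0.1603, 0.1184]
eef_rot: [1.235, 2.888, -0.007]
wrist_force: [-0.3, 1.1, -0.6]
opening: 0.0852
finger_force: 0.0
```

```bash
python3 -c "
from h import *
shot('top','t2',(300,195,450,290),5);shot('side','s2',(230,240,370,410),3.5)
im=np.hstack([cv2.resize(cv2.imread('pics/t2.png'),(480,304)),cv2.resize(cv2.imread('pics/s2.png'),(320,389))[:304]]) if 0 else None
print(manip.get_state()['tcp_pos'],rel([.5446,-.1542,.033],np.radians(44)))"
```

```text
[ 0.54397133 -0.15384047  0.11953971] (array([-0.08,  0.03,  8.65]), np.float64(0.06279874584605238))
```

View pics/s2.png

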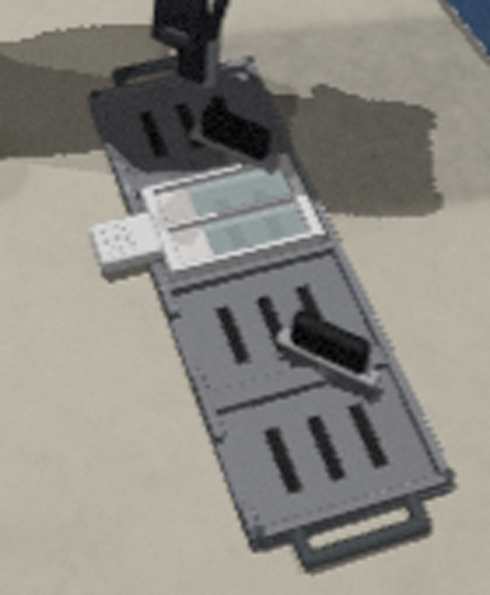

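```bash
python3 -c "
from h import *
for c in ((236,129),(331,343)): print(px2w('side',230+(c[0]+.5)/3.5-.5,240+(c[1]+.5)/3.5-.5,.039))"
```

```text
[ 0.55125732 -0.15348101  0.039     ]
[ 0.5476007  -0.30216518  0.039     ]
```

The side view shows clamp 1's grip centre at (236,129) and clamp 2's at (331,343), with the fingers above clamp 1. Lowering and gripping.

>>> play_rows(increments=[[[-0.2,0.2,2,0],[-0.2,0.2,4,0],[-0.2,0.2,6,0],[-0.2,0.2,7.5,0],[-0.2,0.2,8.5,0],[-0.2,0.2,8.5,0]]])

```text
time: 2.75
tcp_pos: [0.5462, -0.1502, 0.0339]
eef_rot: [-1.216, -2.893, -0.001]
wrist_force: [-0.7, 0.5, -1.1]
opening: 0.0854
finger_force: 0.0
```

>>> play_rows(increments=[[[0,0,0,0],[0,0,0,0],[0,0,0,0],[0,0,0,0],[0,0,0,0],[0,0,0,0],[0,0,0,0],[0,0,0,0]]], gripper=0.75)

```text
time: 3.42
tcp_pos: [0.547, -0.1531, 0.0355]
eef_rot: [-1.222, -2.894, 0.001]
wrist_force: [-0.9, -0.8, 0.7]
opening: 0.0108
finger_force: 0.8
```

>>> play_rows(increments=[[[0,0,0,0],[0,0,0,0],[0,0,0,0],[0,0,0,-4],[0,0,0,-9],[0,0,0,-14],[0,0,0,-19],[0,0,0,-24]]], gripper=0.9)

```text
time: 4.08
tcp_pos: [0.5462, -0.1541, 0.0357]
eef_rot: [-0.589, -3.084, 0.003]
wrist_force: [-2.6, -3.8, 5.4]
opening: 0.0081
finger_force: 61.1
```

>>> play_rows(increments=[[[0,0,0,-4],[0,0,0,-9],[0,0,0,-14],[0,0,0,-18],[0,0,0,-20],[0,0,0,-21],[0,0,0,-21]]])

```text
time: 4.67
tcp_pos: [0.546, -0.1551, 0.0357]
eef_rot: [-0.024, -3.139, 0.004]
wrist_force: [-2.9, -4.4, 5.3]
opening: 0.0079
finger_force: 61.0
```

>>> play_rows(increments=[[[0,0,0,0],[0,0,0,0],[0,0,-3,0],[0,0,-6,0],[0,0,-9,0],[0,0,-9,0]]], gripper=-0.3)

```text
time: 5.17
tcp_pos: [0.5517, -0.1522, 0.1303]
eef_rot: [0.019, 3.131, -0.002]
wrist_force: [1.4, -0.2, 0.3]
opening: 0.0559
finger_force: 0.0
```

```bash
python3 -c "
from h import *
print(manip.get_state()['tcp_pos'],rel([.545,-.299,.13],np.radians(43)))"
```

```text
[ 0.55173785 -0.15217278  0.13030443] (array([  0.5 , -14.69,   0.04]), np.float64(46.30432594864749))
```

>>> play_rows(increments=[[[0,-2,0,6],[0.2,-5,0,12],[0.3,-8,0,18],[0.4,-11,0,24],[0.5,-13.5,0,30],[0.5,-14.7,0,36],[0.5,-14.7,0,42],[0.5,-14.7,0,46.3]]], gripper=-0.8)

```text
time: 5.83
tcp_pos: [0.5406, -0.3002, 0.1248]
eef_rot: [1.263, 2.876, 0.0]
wrist_force: [0.3, 0.7, -0.1]
opening: 0.0767
finger_force: 0.0
```

>>> play_rows(increments=[[[0,0,2,0],[0,0,4,0],[0,0,6,0],[0,0,8,0],[0,0,9.5,0],[0,0,9.5,0],[0,0,9.5,0]]])

```text
time: 6.42
tcp_pos: [0.5403, -0.2983, 0.0293]
eef_rot: [-1.252, -2.879, -0.001]
wrist_force: [0.4, -0.2, 0.2]
opening: 0.0766
finger_force: 0.0
```

>>> play_rows(increments=[[[0,0,0,0],[0,0,0,0],[0,0,0,0],[0,0,0,0],[0,0,0,0],[0,0,0,0],[0,0,0,0],[0,0,0,0]]], gripper=0.9)

```text
time: 7.08
tcp_pos: [0.5422, -0.2983, 0.0312]
eef_rot: [1.252, 2.879, 0.003]
wrist_force: [1.5, 3.2, 5.6]
opening: 0.0084
finger_force: 61.5
```

```bash
python3 -c "
from h import *
print(manip.get_state()['tcp_pos'],rel([.545,-.299,.0355],np.radians(88.8)))"
```

```text
[ 0.54215995 -0.29829568  0.03124842] (array([-0.25,  0.16, -0.42]), np.float64(-45.79967163800743))
```

>>> play_rows(increments=[[[0,0,0,-5],[0,0,0,-11],[0,0,0,-17],[0,0,0,-23],[0,0,0,-29],[0,0,0,-35],[0,0,0,-41],[0,0,0,-46]]])

```text
time: 7.75
tcp_pos: [0.5406, -0.3017, 0.0313]
eef_rot: [0.024, 3.14, -0.004]
wrist_force: [-0.7, -1.0, 5.0]
opening: 0.0082
finger_force: 61.4
```

>>> play_rows(increments=[[[0,0,0,0],[0,0,0,0],[0,0,0,0],[0,0,-3,0],[0,0,-6,0],[0,0,-9,0],[0,0,-11,0],[0,0,-11,0]]], gripper=-0.3)

```text
time: 8.42
tcp_pos: [0.5432, -0.3005, 0.1446]
eef_rot: [0.03, 3.134, -0.006]
wrist_force: [1.0, -0.1, -1.3]
opening: 0.0561
finger_force: 0.0
```

>>> play_rows(increments=[[[0,3,0,6],[0,6.5,0,12],[0,10,0,18],[0,14,0,24],[0,18,0,30],[0,22,0,36],[0,26,0,42],[0,30,0,48]]], gripper=1)

```text
time: 9.08
tcp_pos: [0.5448, 0.0025, 0.1393]
eef_rot: [-1.312, -2.853, 0.002]
wrist_force: [0.2, -0.2, -0.2]
opening: 0.0001
finger_force: 0.0
```

```bash
python3 -c "
from fit import *
P=loc([.5273,.1898,1.5908],.143,0,.15)
print(manip.get_state()['tcp_pos'],rel(P,1.5908+np.pi/2),P)
shot('top','t3',(300,210,460,285),5)"
```

```text
[0.54481174 0.00249197 0.13934276] (array([26.41, 19.94, -1.08]), np.float64(39.446326999845354)) [0.52443967 0.33277139 0.15      ]
```

View pics/t3.png

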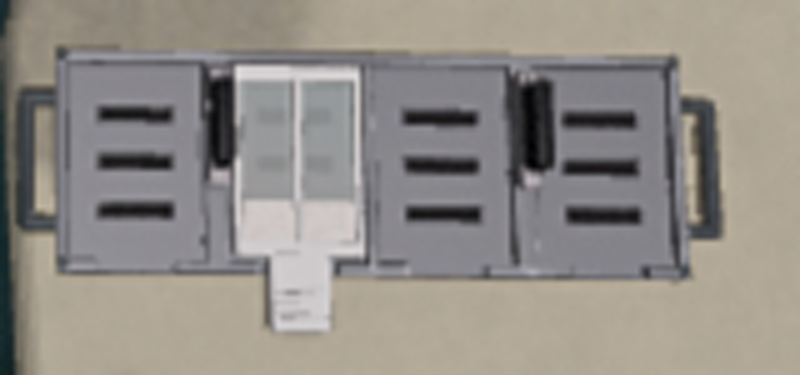

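>>> play_rows(increments=[[[3.5,2.6,-1,6],[7,5.3,-1,12],[10.5,8,-1,18],[14,10.7,-1,24],[17.5,13.4,-1,30],[21,16,-1,35],[24,18,-1,39.4],[26.7,20.1,-1,39.4]]])

```text
time: 9.8
tcp_pos: [0.5215, 0.3334, 0.1491]
eef_rot: [2.193, 2.249, -0.004]
wrist_force: [0.6, 0.2, 1.2]
opening: -0.0002
finger_force: 0.0
```

>>> play_rows(increments=[[[0,0,0,0],[0,0,0,0],[0,0,3,0],[0,0,5,0],[0,0,7,0],[0,0,9,0],[0,0,10.5,0],[0,0,10.5,0]]])

```text
time: 10.47
tcp_pos: [0.521, 0.3279, 0.0419]
eef_rot: [-2.194, -2.248, 0.012]
wrist_force: [-0.8, -0.9, -0.3]
opening: 0.0001
finger_force: 0.0
```

```bash
python3 -c "
from fit import *
q=[.5273,.1898,1.5908]
P=loc(q,.093,0,.044)
print(manip.get_state(),rel(P,1.5908+np.pi/2),P)
shot('side','s4',(200,130,340,235),5)"
```

```text
{'time': 10.4667, 'joint_positions': array([-0.82546255,  0.73558636,  0.27570956,  1.97239786, -0.39385667,
        0.493062  , -0.24183375]), 'qvel': array([-0.01482169, -0.04453561,  0.01811057, -0.0251989 ,  0.01035446,
        0.03842226, -0.01648908]), 'joint_efforts': array([ 2.51743756e-01, -5.17897189e+01,  5.25332004e+00, -1.15580937e+01,
       -5.25564014e-02, -3.01304804e-01,  4.97609563e-02]), 'tcp_pos': array([0.52102426, 0.32788231, 0.04189294]), 'eef_rot': array([-2.19379069, -2.24822953,  0.01225564]), 'wrist_force': array([-0.7509808 , -0.89409925, -0.27288174]), 'torque': array([-0.03582116,  0.03592342, -0.04330903]), 'finger_force': 0.0, 'opening': 0.00012369024162716793} (array([-4.52,  0.33, -0.19]), np.float64(0.25904077618690735)) [0.52543978 0.28278139 0.044     ]
```

View pics/s4.png

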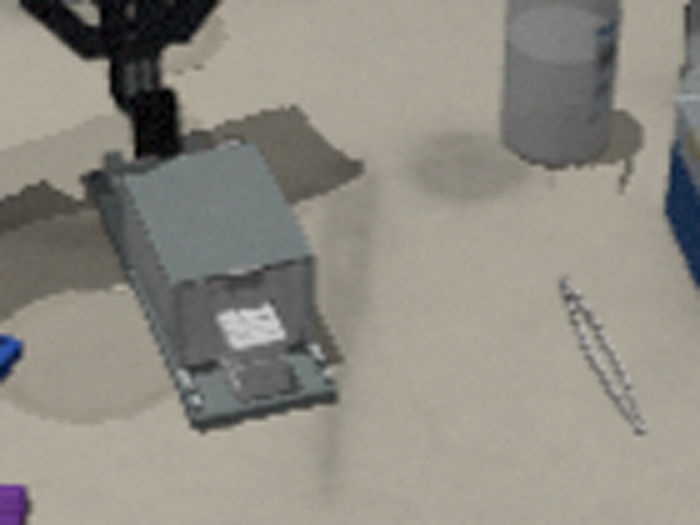

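The fingers stand just behind the paddle, at about (150,120) in the crop. Pushing.

>>> play_rows(increments=[[[-0.5,0.1,0,0],[-1.1,0.2,0,0],[-1.7,0.3,0,0],[-2.3,0.3,0,0],[-2.9,0.3,0,0],[-3.4,0.3,0,0],[-3.9,0.3,0,0],[-4.2,0.3,0,0]]])

```text
time: 11.18
tcp_pos: [0.5264, 0.2918, 0.0462]
eef_rot: [-2.189, -2.25, -0.003]
wrist_force: [-2.0, 5.6, -1.2]
opening: -0.0002
finger_force: 2.8
```

>>> play_rows(increments=[[[-0.2,0,0,0],[-0.3,0,0,0],[-0.4,0,0,0],[-0.4,0,0,0]]])

```text
time: 11.52
tcp_pos: [0.5265, 0.2882, 0.0462]
eef_rot: [-2.188, -2.251, -0.003]
wrist_force: [-2.0, 4.7, -1.2]
opening: 0.0001
finger_force: 2.5
```

```bash
python3 -c "
from fit import *
q=[.5273,.1898,1.5908]
P=loc(q,.093,0,.044)
print(manip.get_state()['tcp_pos'],rel(P,1.5908+np.pi/2),P)
shot('side','s5',(200,130,340,235),5)"
```

```text
[0.52651409 0.28818997 0.04624233] (array([-0.54, -0.12,  0.22]), np.float64(0.4657793904644052)) [0.52543978 0.28278139 0.044     ]
```

View pics/s5.png

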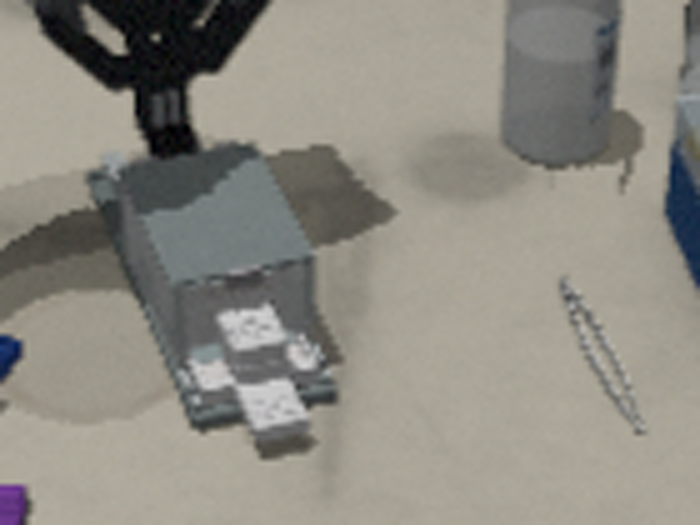

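>>> play_rows(increments=[[[-0.2,0,0,0],[-0.4,0,0,0],[-0.5,0,0,0],[-0.6,0,0,0],[-0.6,0,0,0]]])

```text
time: 11.98
tcp_pos: [0.5266, 0.2824, 0.0462]
eef_rot: [-2.188, -2.251, -0.004]
wrist_force: [-2.5, 5.6, -0.4]
opening: 0.0003
finger_force: 2.6
```

>>> play_rows(increments=[[[-0.1,0,0,0],[-0.2,0,0,0],[-0.3,0,0,0],[-0.3,0,0,0]]])

```text
time: 12.32
tcp_pos: [0.5266, 0.2817, 0.0463]
eef_rot: [-2.185, -2.251, -0.007]
wrist_force: [-1.7, 8.4, -2.0]
opening: 0.0003
finger_force: 4.2
```

>>> play_rows(increments=[[[1.5,0,0,0],[3,0,0,0],[4.5,0,0,0],[5.5,0,0,0],[5.5,0,-2.5,0],[5.5,0,-6,0],[5.5,0,-9,0],[5.5,0,-10,0]]])

```text
time: 12.98
tcp_pos: [0.5288, 0.3334, 0.1497]
eef_rot: [2.189, 2.249, 0.011]
wrist_force: [1.2, -0.7, 0.2]
opening: -0.0002
finger_force: 0.0
```

>>> play_rows(increments=[[[-3.5,0,0,0],[-7.5,0,0,0],[-11.5,0,0,0],[-15.5,0,0,0],[-19.5,0,0,0],[-22.5,0,0,0],[-24.5,0,0,0],[-25,0,0,0]]], gripper=-0.5)

```text
time: 13.65
tcp_pos: [0.5325, 0.0767, 0.1454]
eef_rot: [2.198, 2.242, -0.004]
wrist_force: [0.6, 0.0, 0.2]
opening: 0.0641
finger_force: 0.0
```

```bash
python3 -c "
from fit import *
q=[.5273,.1898,1.5908]
P=loc(q,-.108,0,.006)
print(manip.get_state()['tcp_pos'],rel(P,1.5908+np.pi/2),P)
shot('side','s6',(200,130,340,235),5)"
```

```text
[0.53251774 0.07669609 0.14536694] (array([ 0.56, -0.29, 13.94]), np.float64(-0.024063253664905915)) [0.52946025 0.08182161 0.006     ]
```

View pics/s6.png

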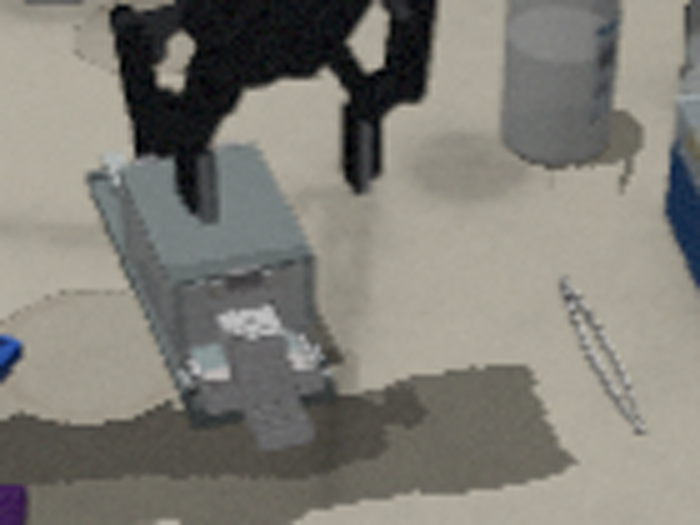

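The tongue lies free beyond the base plate, its end at about (285,440). Descending around it.

>>> play_rows(increments=[[[0.2,-0.1,3,0],[0.4,-0.2,6,0],[0.4,-0.2,9,0],[0.4,-0.2,11,0],[0.4,-0.2,12.7,0],[0.4,-0.2,13.7,0],[0.4,-0.2,13.7,0]]])

```text
time: 14.28
tcp_pos: [0.5294, 0.0877, 0.0062]
eef_rot: [-2.187, -2.252, 0.004]
wrist_force: [-0.5, 0.8, -0.1]
opening: 0.0637
finger_force: 0.0
```

```bash
python3 -c "
from fit import *
q=[.5273,.1898,1.5908]
P=loc(q,-.108,0,.006)
print(manip.get_state()['tcp_pos'],rel(P,1.5908+np.pi/2),P,px2w('side',257.6,218,.022))"
```

```text
[0.52938293 0.08772318 0.00618765] (array([-0.59, -0.01,  0.02]), np.float64(0.5238344464725913)) [0.52946025 0.08182161 0.006     ] [0.5311418  0.05940393 0.022     ]
```

>>> play_rows(increments=[[[0,0,0,0],[0,0,0,0],[0,0,0,0],[0,0,0,0],[0,0,0,0],[0,0,0,0],[0,0,0,0],[0,0,0,0]]], gripper=1)

```text
time: 14.95
tcp_pos: [0.5314, 0.0865, 0.0096]
eef_rot: [2.19, 2.251, 0.003]
wrist_force: [-0.3, -0.0, 7.0]
opening: 0.0262
finger_force: 60.1
```

>>> play_rows(increments=[[[-0.8,0,0,0],[-2,0,0,0],[-3.5,0,0,0],[-5,0,0,0],[-6.5,0,0,0],[-8,0,0,0],[-9.5,0,0,0],[-10.5,0,0,0]]])

```text
time: 15.62
tcp_pos: [0.5338, -0.0206, 0.0089]
eef_rot: [2.192, 2.248, 0.001]
wrist_force: [-1.1, -0.3, -1.6]
opening: 0.0265
finger_force: 59.2
```

>>> play_rows(increments=[[[0,0,0,0],[-0.5,0,-1,0],[-1,0,-2.5,0],[-1,0,-4,0],[-1,0,-5.5,0],[-1,0,-7,0],[-1,0,-8,0],[-1,0,-8,0]]])

```text
time: 16.28
tcp_pos: [0.535, -0.028, 0.0906]
eef_rot: [2.188, 2.251, 0.005]
wrist_force: [-0.2, -1.0, -0.9]
opening: 0.0259
finger_force: 59.2
```

```bash
python3 -c "
from fit import *
print(manip.get_state())
im=manip.get_image('top')[:,:,::-1]; a=im[215:270,130:460]; a=cv2.resize(a,None,fx=2.4,fy=2.4,interpolation=cv2.INTER_CUBIC)
b=manip.get_image('side')[:,:,::-1][130:300,180:380];b=cv2.resize(b,None,fx=2.6,fy=2.6,interpolation=cv2.INTER_CUBIC)
c=np.zeros((a.shape[0]+b.shape[0],800,3),np.uint8);c[:a.shape[0],:a.shape[1]]=a;c[a.shape[0]:,:b.shape[1]]=b;cv2.imwrite('pics/c7.png',c)"
```

```text
{'time': 16.2833, 'joint_positions': array([-0.20481337,  0.58286849,  0.23673355,  2.14318531, -0.30723665,
        0.44262162,  0.30098318]), 'qvel': array([ 0.01122671,  0.03828628, -0.01819331,  0.01523727, -0.00821929,
       -0.03170937,  0.00863108]), 'joint_efforts': array([-2.39031371e-01, -4.47379553e+01,  3.54263350e+00, -9.85187173e+00,
        2.00412789e-02,  2.29717833e-01, -3.40115628e-02]), 'tcp_pos': array([ 0.53504   , -0.02799648,  0.09059496]), 'eef_rot': array([2.18791722, 2.25083818, 0.00499886]), 'wrist_force': array([-0.23361187, -0.95493088, -0.87212469]), 'torque': array([-0.03875131, -0.02886693,  0.07570876]), 'finger_force': 59.24322545528412, 'opening': 0.025884830634706906}
```

View pics/c7.png

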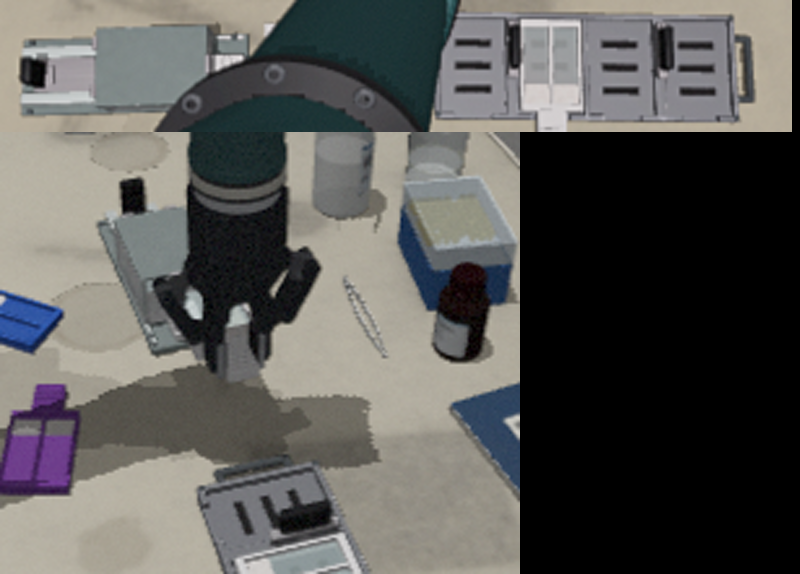

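```bash
python3 -c "
from fit import *
p=[.5262,-.2258,-.02]
P=loc(p,-.0585,.108,.075); s=manip.get_state()
M=R.from_rotvec(s['eef_rot']).as_matrix(); print(P,(M.T@(P-s['tcp_pos'])*100).round(2),np.degrees(np.arctan2(M[1,1],M[0,1])))"
```

```text
[ 0.46987156 -0.11665168  0.075     ] [-8.67 -6.64  1.36] 1.6095415194648408
```

>>> play_rows(increments=[[[-0.5,-1,0,6],[-1.5,-2.5,0,12],[-3,-4,0,18],[-4.5,-5.5,0,24],[-6,-6.6,0,30],[-7.5,-6.6,0,36],[-8.7,-6.6,0,43],[-8.7,-6.6,0,50]]])

```text
time: 17.05
tcp_pos: [0.4694, -0.1206, 0.0878]
eef_rot: [2.941, 1.099, -0.002]
wrist_force: [-0.9, -0.2, -0.9]
opening: 0.0266
finger_force: 59.3
```

>>> play_rows(increments=[[[0,0,0,6],[0,0,0,12],[0,0,0,18],[0,0,0,24],[0,0,0,30],[0,0,0,36],[0,0,0,42.7],[0,0,0,42.7]]])

```text
time: 17.72
tcp_pos: [0.4693, -0.1171, 0.0873]
eef_rot: [3.141, -0.034, -0.004]
wrist_force: [0.8, 0.0, -1.8]
opening: 0.0264
finger_force: 59.2
```

>>> play_rows(increments=[[[0,0,0.3,0],[0,0,1,0],[0,0,1.6,0],[0,0,1.6,0]]])

```text
time: 18.05
tcp_pos: [0.4692, -0.1172, 0.071]
eef_rot: [-3.14, 0.03, 0.003]
wrist_force: [0.1, 0.1, -0.8]
opening: 0.0262
finger_force: 59.2
```

```bash
python3 -c "
from fit import *
p=[.5262,-.2258,-.02]
P=loc(p,-.0585,.108,.02)
print(manip.get_state()['tcp_pos'],rel(P,np.radians(-91.15)),P)
shot('side','s8',(225,200,385,320),5)"
```

```text
[ 0.46920547 -0.11719202  0.07101855] (array([ 0.08, -0.05,  5.1 ]), np.float64(0.05849264017807343)) [ 0.46987156 -0.11665168  0.02      ]
```

View pics/s8.png

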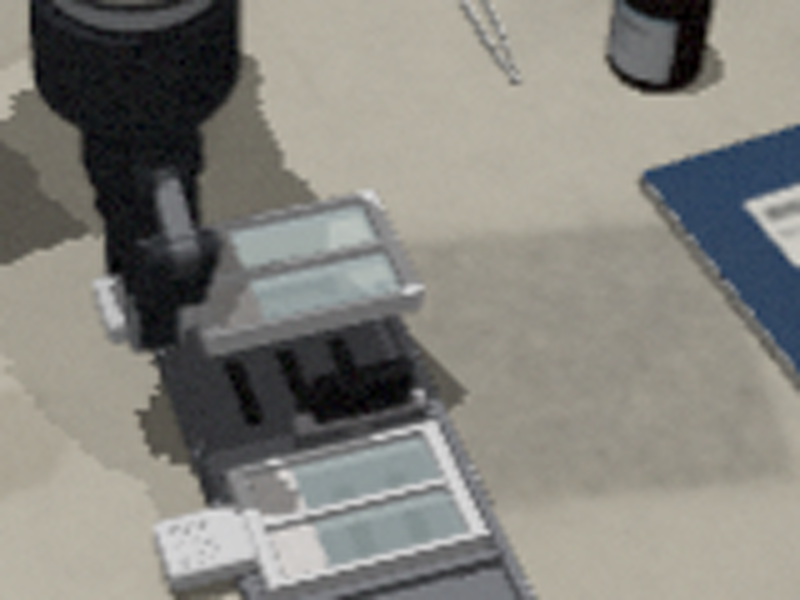

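```bash
python3 -c "
from fit import *
def c(x,y,z): return px2w('side',225+(x+.5)/5-.5,200+(y+.5)/5-.5,z)
for z in (.0855,.0815):
  A=[c(374,192,z),c(421,288,z),c(207,338,z),c(97,280,z)]
  for a in A: print(a.round(4), (R.from_euler('z',.02).as_matrix()@(a-[.5262,-.2258,0])).round(4))
print('ref')
for k in ((432,420),(490,535),(275,585),(158,528),(172,585)):
  a=c(*k,.020);print(a.round(4),(R.from_euler('z',.02).as_matrix()@(a-[.5262,-.2258,0])).round(4))
"
```

```text
[ 0.5763 -0.0946  0.0855] [0.0474 0.1321 0.0855]
[ 0.5749 -0.151   0.0855] [0.0471 0.0758 0.0855]
[ 0.4867 -0.1501  0.0855] [-0.041   0.0749  0.0855]
[ 0.4546 -0.1076  0.0855] [-0.074   0.1168  0.0855]
[ 0.5779 -0.0909  0.0815] [0.049  0.136  0.0815]
[ 0.5765 -0.1475  0.0815] [0.0487 0.0792 0.0815]
[ 0.4878 -0.1466  0.0815] [-0.04    0.0784  0.0815]
[ 0.4554 -0.1039  0.0815] [-0.0732  0.1205  0.0815]
ref
[ 0.5782 -0.165   0.02  ] [0.0508 0.0618 0.02  ]
[ 0.5783 -0.2257  0.02  ] [0.0521 0.0011 0.02  ]
[ 0.491  -0.2219  0.02  ] [-0.0352  0.0032  0.02  ]
[ 0.4562 -0.1824  0.02  ] [-0.0709  0.042   0.02  ]
[ 0.4537 -0.2097  0.02  ] [-0.0728  0.0147  0.02  ]
```

>>> play_rows(increments=[[[0.1,0,1.5,0],[0.3,0,3,0],[0.3,0,4,0],[0.3,0,4.8,0],[0.3,0,5.3,0],[0.3,0,5.6,0],[0.3,0,5.6,0]]])

```text
time: 18.68
tcp_pos: [0.4729, -0.1178, 0.016]
eef_rot: [-3.141, 0.032, 0.001]
wrist_force: [-0.3, 0.3, -1.9]
opening: 0.0263
finger_force: 59.3
```

>>> play_rows(increments=[[[0,0,0,0],[0,0,0,0],[0,0,0,0],[0,0,0,0],[0,0,0,0],[0,0,0,0]]], gripper=-0.05)

```text
time: 19.18
tcp_pos: [0.4732, -0.1176, 0.0165]
eef_rot: [3.141, -0.031, 0.001]
wrist_force: [-1.2, -0.6, -0.4]
opening: 0.0449
finger_force: 0.0
```

```bash
python3 -c "
from fit import *
p=[.5262,-.2258,-.02]
P=loc(p,-.0625,.108,.008)
print(manip.get_state()['tcp_pos'],rel(P,np.radians(-91.15)),P)
shot('side','s9',(225,200,385,320),5)"
```

```text
[ 0.47318086 -0.11763243  0.0165139 ] (array([-0.73, -0.09,  0.85]), np.float64(0.0020215175661064677)) [ 0.46587236 -0.11657168  0.008     ]
```

View pics/s9.png

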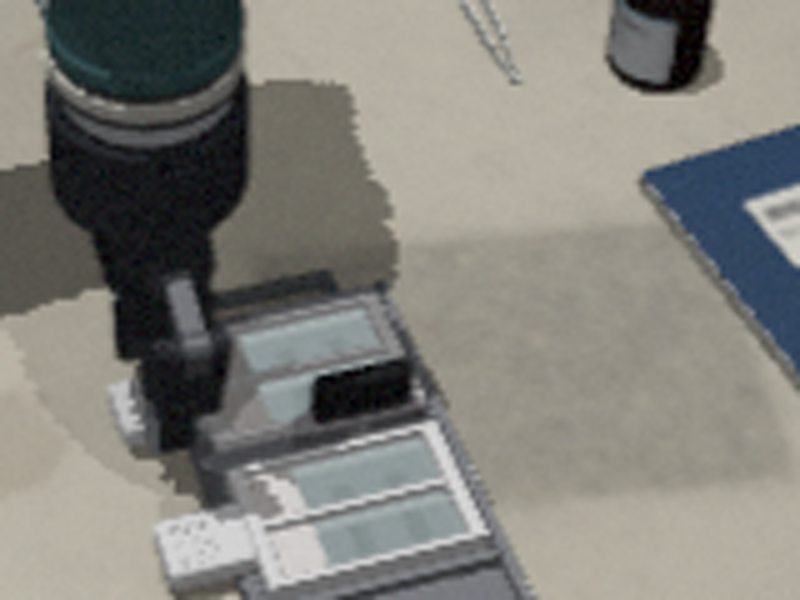

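The carrier seems to have dropped into pocket 1. Retreating up to check, and heading back to the paddle.

>>> play_rows(increments=[[[0,0,-2,0],[0,0,-5,0],[0,0,-9,0],[0,0,-13,0],[0,-3,-14,-6],[0,-6.5,-14,-12],[0.5,-10,-14,-18],[1,-13,-14,-24]]])

```text
time: 19.9
tcp_pos: [0.4853, 0.0144, 0.1568]
eef_rot: [-3.077, -0.631, -0.001]
wrist_force: [0.2, -0.1, 0.8]
opening: 0.0446
finger_force: 0.0
```

```bash
python3 -c "
from fit import *
P=loc([.5273,.1898,1.5908],.147,0,.15)
s=manip.get_state(); M=R.from_rotvec(s['eef_rot']).as_matrix(); print(s['tcp_pos'],(M.T@(P-s['tcp_pos'])*100).round(2),np.degrees(np.arctan2(M[1,1],M[0,1])))
shot('top','t10',(300,215,460,285),5)"
```

```text
[0.48529204 0.01442302 0.15677656] [ 16.27 -28.1    0.71] -66.82994256161768
```

>>> play_rows(increments=[[[2,-3.5,0,-7],[4,-7,0,-14],[6,-10.5,0,-21],[8,-14,0,-28],[10,-17.5,0,-35],[12,-21,0,-42],[14,-24.5,0,-49],[16.1,-28,0.7,-56]]], gripper=1)

```text
time: 20.62
tcp_pos: [0.5257, 0.3346, 0.1502]
eef_rot: [2.421, 2.002, 0.003]
wrist_force: [0.8, 0.2, 0.2]
opening: 0.0003
finger_force: 0.0
```

>>> play_rows(increments=[[[0,0,0,-6],[0,0,0,-12],[0,0,0,-12],[0,0,0,-12]]])

```text
time: 20.95
tcp_pos: [0.5253, 0.3318, 0.1491]
eef_rot: [-2.209, -2.234, 0.001]
wrist_force: [-0.2, -0.4, -0.1]
opening: 0.0002
finger_force: 0.0
```

```bash
cat > chk.py <<'E'
from fit import *
def white(n='top',z=.020,box=(300,200,480,300)):
    im=manip.get_image(n).astype(int); x0,y0,x1,y1=box
    c=im[y0:y1,x0:x1]; m=((c.min(2)>175)).astype(np.uint8)
    k,l,st,ce=cv2.connectedComponentsWithStats(m)
    for i in range(1,k):
        if st[i,4]>25:
            x,y,w,h,a=st[i]; print('blob',x+x0,y+y0,w,h,a,'c',(ce[i]+[x0,y0]).round(1),px2w(n,*(ce[i]+[x0,y0]),z).round(4))
E
python3 -c "
from chk import *
white()
P=loc([.5273,.1898,1.5908],.147,0,.042)
print(manip.get_state()['tcp_pos'],rel(P,1.5908+np.pi/2))
im=manip.get_image('top')[:,:,::-1]
cv2.imwrite('pics/t11.png',np.vstack([cv2.resize(im[215:290,300:460],None,fx=5,fy=5,interpolation=cv2.INTER_CUBIC),cv2.resize(im[225:265,130:290],None,fx=5,fy=5,interpolation=cv2.INTER_CUBIC)]))"
```

```text
blob 316 223 24 2 48 c [327.5 223.5] [ 0.5753 -0.1179  0.02  ]
blob 347 223 25 27 103 c [360.7 229.7] [ 0.5596 -0.1961  0.02  ]
blob 316 245 25 15 63 c [330.5 257. ] [ 0.4959 -0.1226  0.02  ]
blob 316 249 11 8 70 c [321.4 253. ] [ 0.5054 -0.1017  0.02  ]
blob 328 250 11 7 75 c [332.9 253. ] [ 0.5051 -0.1286  0.02  ]
blob 348 250 25 26 335 c [359.8 260.3] [ 0.4876 -0.1909  0.02  ]
blob 323 261 11 14 127 c [327.9 267.3] [ 0.4719 -0.1158  0.02  ]
[0.52532377 0.33157862 0.14920576] (array([ 0.53, -0.09, 10.72]), np.float64(-0.5312081444857313))
```

View pics/t11.png

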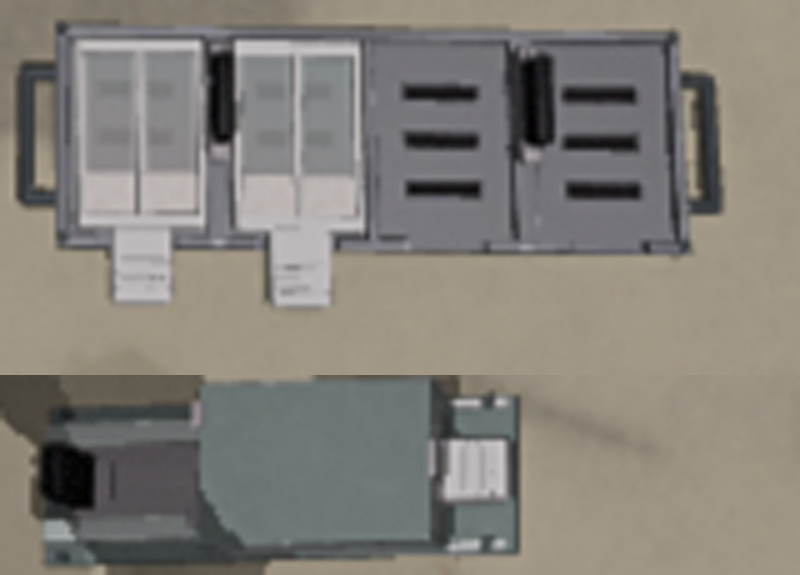

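Carrier 1 is home in pocket 1: its tongue end is level with its neighbour's at (142,300), and the glass edges line up. Repeating the cycle for carrier 2.

>>> play_rows(increments=[[[0.3,0,2.5,0],[0.3,0,5,0],[0.3,0,7.5,0],[0.3,0,9.5,0],[0.3,0,10.5,0],[0.3,0,10.5,0]]])

```text
time: 21.55
tcp_pos: [0.5239, 0.3342, 0.0422]
eef_rot: [-2.207, -2.235, 0.007]
wrist_force: [-0.5, -0.8, -0.0]
opening: -0.0003
finger_force: 0.0
```

>>> play_rows(increments=[[[-0.7,0,0,0],[-1.4,0,0,0],[-2.1,0,0,0],[-2.8,0,0,0],[-3.4,0,0,0],[-4,0,0,0],[-4.5,0,0,0],[-4.8,0,0,0]]])

```text
time: 22.22
tcp_pos: [0.527, 0.2892, 0.0456]
eef_rot: [-2.204, -2.238, -0.007]
wrist_force: [-0.1, 5.9, 1.8]
opening: 0.0001
finger_force: 3.0
```

>>> play_rows(increments=[[[-0.1,0,0,0],[-0.2,0,0,0],[-0.2,0,0,0],[-0.2,0,0,0]]])

```text
time: 22.55
tcp_pos: [0.527, 0.2874, 0.0456]
eef_rot: [-2.204, -2.238, -0.006]
wrist_force: [-0.1, 5.2, 2.7]
opening: -0.0001
finger_force: 2.6
```

>>> play_rows(increments=[[[-0.2,0,0,0],[-0.4,0,0,0],[-0.6,0,0,0],[-0.8,0,0,0],[-0.8,0,0,0]]])

```text
time: 22.97
tcp_pos: [0.5272, 0.2817, 0.0456]
eef_rot: [-2.202, -2.238, -0.01]
wrist_force: [-0.5, 8.5, 0.1]
opening: -0.0001
finger_force: 4.2
```

>>> play_rows(increments=[[[1.5,0,0,0],[3,0,0,0],[4.5,0,0,0],[5.5,0,0,0],[5.5,0,-2.5,0],[5.5,0,-6,0],[5.5,0,-9,0],[5.5,0,-10,0]]])

```text
time: 23.63
tcp_pos: [0.5274, 0.3338, 0.1482]
eef_rot: [2.203, 2.236, 0.008]
wrist_force: [0.3, 0.7, -0.2]
opening: -0.0002
finger_force: 0.0
```

>>> play_rows(increments=[[[-3.5,0,0,0],[-7.5,0,0,0],[-11.5,0,0,0],[-15.5,0,0,0],[-19.5,0,0,0],[-22.5,0,0,0],[-24.5,0,0,0],[-25,0,0,0]]], gripper=-0.5)

```text
time: 24.3
tcp_pos: [0.5281, 0.0773, 0.1441]
eef_rot: [2.212, 2.229, -0.005]
wrist_force: [-0.6, 0.5, 0.4]
opening: 0.0643
finger_force: 0.0
```

```bash
python3 -c "
from fit import *
P=[.531,.0845,.007]
print(manip.get_state()['tcp_pos'],rel(P,1.5908+np.pi/2))"
```

```text
[0.52814406 0.07734083 0.14406236] (array([ 0.76,  0.31, 13.7 ]), np.float64(-0.7084620747598365))
```

>>> play_rows(increments=[[[0.1,0.1,3,-0.7],[0.1,0.2,6,-0.7],[0.1,0.2,9,-0.7],[0.1,0.2,11,-0.7],[0.1,0.2,12.7,-0.7],[0.1,0.2,13.7,-0.7],[0.1,0.2,13.7,-0.7]]])

```text
time: 24.88
tcp_pos: [0.5295, 0.0846, 0.0051]
eef_rot: [-2.188, -2.25, 0.005]
wrist_force: [-0.1, -0.0, 0.0]
opening: 0.0642
finger_force: 0.0
```

>>> play_rows(increments=[[[0,0,0,0],[0,0,0,0],[0,0,0,0],[0,0,0,0],[0,0,0,0],[0,0,0,0],[0,0,0,0],[0,0,0,0]]], gripper=1)

```text
time: 25.55
tcp_pos: [0.5318, 0.084, 0.0085]
eef_rot: [2.19, 2.251, 0.003]
wrist_force: [-0.1, -0.9, 6.6]
opening: 0.0264
finger_force: 60.7
```

>>> play_rows(increments=[[[-0.8,0,0,0],[-2,0,0,0],[-3.5,0,0,0],[-5,0,0,0],[-6.5,0,0,0],[-8,0,0,0],[-9.5,0,0,0],[-10.5,0,0,0]]])

```text
time: 26.22
tcp_pos: [0.5341, -0.023, 0.0078]
eef_rot: [2.192, 2.249, 0.0]
wrist_force: [1.1, -0.6, -0.9]
opening: 0.0261
finger_force: 59.8
```

>>> play_rows(increments=[[[0,0,0,0],[-0.5,0,-1,0],[-1,0,-2.5,0],[-1,0,-4,0],[-1,0,-5.5,0],[-1,0,-7,0],[-1,0,-8,0],[-1,0,-8,0]]])

```text
time: 26.88
tcp_pos: [0.5355, -0.0304, 0.0896]
eef_rot: [2.188, 2.251, 0.005]
wrist_force: [0.2, -0.4, -1.3]
opening: 0.0264
finger_force: 59.9
```

```bash
python3 -c "
from chk import *
white()
p=[.5262,-.2258,-.02]
P=loc(p,-.0585,-.036,.08); s=manip.get_state()
M=R.from_rotvec(s['eef_rot']).as_matrix(); print(s['tcp_pos'],P,(M.T@(P-s['tcp_pos'])*100).round(2),np.degrees(np.arctan2(M[1,1],M[0,1])))"
```

```text
blob 316 223 25 52 517 c [327.9 253.5] [ 0.504  -0.1167  0.02  ]
blob 347 223 26 53 562 c [359.5 253.6] [ 0.503  -0.1908  0.02  ]
[ 0.53485646 -0.03044117  0.08847496] [ 0.46699175 -0.26062288  0.08      ] [-22.82  -7.44   0.82] 1.6251184205656395
```

>>> play_rows(increments=[[[-2.5,-1.5,0,6],[-5.5,-3,0,12],[-8.5,-4.5,0,18],[-11.5,-6,0,24],[-14.5,-7.4,0,30],[-17.5,-7.4,0,36],[-20.5,-7.4,0,43],[-22.8,-7.4,0,50]]])

```text
time: 27.6
tcp_pos: [0.4654, -0.2636, 0.0868]
eef_rot: [2.941, 1.102, -0.001]
wrist_force: [0.7, -0.4, -0.6]
opening: 0.0266
finger_force: 59.9
```

>>> play_rows(increments=[[[0,0,0,6],[0,0,0,12],[0,0,0,18],[0,0,0,24],[0,0,0,30],[0,0,0,36],[0,0,0,42.7],[0,0,0,42.7]]])

```text
time: 28.27
tcp_pos: [0.4658, -0.2602, 0.0861]
eef_rot: [-3.141, 0.033, 0.004]
wrist_force: [-0.5, 0.4, -1.0]
opening: 0.0262
finger_force: 59.8
```

>>> play_rows(increments=[[[0,0,0.3,0],[0,0,1,0],[0,0,1.6,0],[0,0,1.6,0]]])

```text
time: 28.6
tcp_pos: [0.4655, -0.2604, 0.0699]
eef_rot: [-3.14, 0.03, 0.003]
wrist_force: [-0.6, -0.1, -0.7]
opening: 0.0267
finger_force: 59.8
```

```bash
python3 -c "
from chk import *
p=[.5262,-.2258,-.02]
P=loc(p,-.058,-.036,.016)
print(manip.get_state()['tcp_pos'],manip.get_state()['opening'],rel(P,np.radians(-91.15)),P)
white(); white('side',.0815,(230,200,400,330))
shot('side','s12',(225,220,385,340),5)"
```

```text
[ 0.46548823 -0.26044499  0.06989554] 0.02670330596992933 (array([0.21, 0.02, 5.39]), np.float64(0.05794650783485622)) [ 0.46749165 -0.26063288  0.016     ]
blob 375 233 25 20 266 c [389.6 242.9] [ 0.7499 -0.1613  0.0815]
blob 247 276 10 10 52 c [250.9 280.8] [ 0.4506 -0.1703  0.0815]
blob 296 298 21 11 125 c [306.  302.8] [ 0.5306 -0.2502  0.0815]
blob 256 303 12 14 81 c [261.2 308.8] [ 0.4503 -0.2377  0.0815]
```

>>> play_rows(increments=[[[0.1,0,1.5,0],[0.2,0,3,0],[0.2,0,4,0],[0.2,0,4.8,0],[0.2,0,5.3,0],[0.2,0,5.4,0],[0.2,0,5.4,0]]])

```text
time: 29.33
tcp_pos: [0.4681, -0.2614, 0.0172]
eef_rot: [-3.141, 0.032, 0.0]
wrist_force: [-0.0, -0.0, -0.7]
opening: 0.0267
finger_force: 59.9
```

>>> play_rows(increments=[[[0,0,0,0],[0,0,0,0],[0,0,0,0],[0,0,0,0],[0,0,0,0],[0,0,0,0]]], gripper=-0.05)

```text
time: 29.83
tcp_pos: [0.4684, -0.2612, 0.0175]
eef_rot: [3.141, -0.032, 0.001]
wrist_force: [-0.6, 0.3, 1.4]
opening: 0.0449
finger_force: 0.0
```

>>> play_rows(increments=[[[0,0,-2,0],[0,0,-5,0],[0,0,-9,0],[0,0,-13,0],[0,-3,-14,-6],[0,-6.5,-14,-12],[0.5,-10,-14,-18],[1,-14,-14,-24]]])

```text
time: 30.5
tcp_pos: [0.481, -0.1212, 0.1582]
eef_rot: [3.078, 0.626, 0.003]
wrist_force: [0.5, 0.5, 0.0]
opening: 0.0448
finger_force: 0.0
```

>>> play_rows(increments=[[[1,-2,0,-7],[2,-5,0,-14],[3.5,-8,0,-21],[5,-11,0,-28],[6.5,-14,0,-35],[8,-17,0,-42],[9.5,-20,0,-49],[11,-23,0,-56]]], gripper=1)

```text
time: 31.17
tcp_pos: [0.4928, 0.1348, 0.1575]
eef_rot: [2.421, 2.002, 0.0]
wrist_force: [0.6, -0.4, -0.3]
opening: -0.0002
finger_force: 0.0
```

```bash
python3 -c "
from chk import *
white()
P=loc([.5273,.1898,1.5908],.147,0,.15)
print(manip.get_state()['tcp_pos'],rel(P,1.5908+np.pi/2))
shot('top','t13',(300,210,460,290),5)"
```

```text
blob 316 223 24 3 50 c [327.7 223.6] [ 0.5752 -0.1184  0.02  ]
blob 347 223 26 53 529 c [359.5 253.7] [ 0.5029 -0.1908  0.02  ]
blob 376 223 25 14 108 c [387.9 226.1] [ 0.5677 -0.261   0.02  ]
blob 316 226 25 49 446 c [327.1 257. ] [ 0.4959 -0.1148  0.02  ]
blob 377 239 25 37 434 c [388.9 259.2] [ 0.4894 -0.259   0.02  ]
[0.49366516 0.14351658 0.15731116] (array([19.56, -0.34,  0.84]), np.float64(-11.153136581785475))
```

```bash
python3 -c "
from chk import *
t=cv2.imread('pics/t13.png')[50:,:520]
b=manip.get_image('side')[:,:,::-1][265:370,240:370]; b=cv2.resize(b,None,fx=2.15,fy=2.15,interpolation=cv2.INTER_CUBIC)
t=cv2.resize(manip.get_image('top')[:,:,::-1][216:282,340:450],None,fx=5,fy=5,interpolation=cv2.INTER_CUBIC)
b=cv2.resize(manip.get_image('side')[:,:,::-1][285:352,240:373],None,fx=4,fy=4,interpolation=cv2.INTER_CUBIC)
c=np.zeros((600,560,3),np.uint8);c[:330,:550]=t;c[332:332+b.shape[0],:b.shape[1]]=b[:,:560];cv2.imwrite('pics/c14.png',c)"
```

```text
(no output)
```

View pics/c14.png

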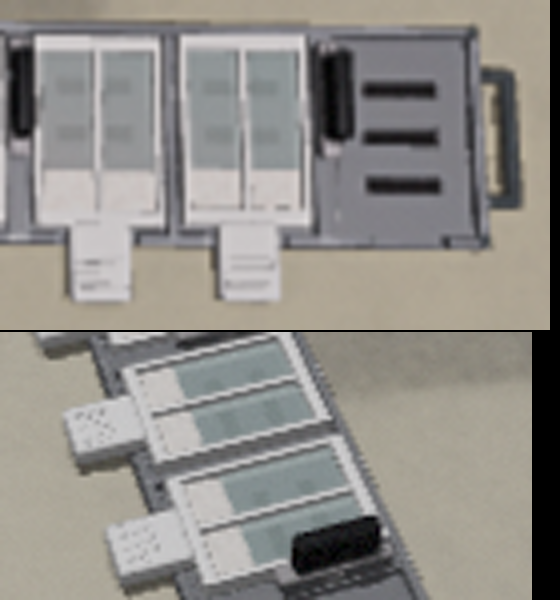

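Both placed carriers lie flat and level with the reference one, tongues through the gaps. Now the last carrier.

>>> play_rows(increments=[[[3,0,0,-4],[6.5,0,0,-8],[10,0,0,-11.2],[13.5,-0.1,0,-11.2],[17,-0.2,0,-11.2],[19.5,-0.3,0.8,-11.2],[19.5,-0.3,0.8,-11.2],[19.5,-0.3,0.8,-11.2]]])

```text
time: 32.08
tcp_pos: [0.5279, 0.3248, 0.1486]
eef_rot: [2.22, 2.222, -0.002]
wrist_force: [0.1, -0.2, 0.0]
opening: 0.0001
finger_force: 0.0
```

>>> play_rows(increments=[[[0.3,0,2.5,0],[0.3,0,5,0],[0.3,0,7.5,0],[0.3,0,9.5,0],[0.3,0,10.5,0],[0.3,0,10.5,0]]])

```text
time: 32.58
tcp_pos: [0.527, 0.3245, 0.0425]
eef_rot: [2.224, 2.218, -0.008]
wrist_force: [1.0, -0.4, 0.2]
opening: 0.0002
finger_force: 0.0
```

```bash
python3 -c "
from fit import *
print(manip.get_state()['tcp_pos'],rel([.526,.282,.045],1.5908+np.pi/2))"
```

```text
[0.52704152 0.32445239 0.04251793] (array([-4.25, -0.09, -0.23]), np.float64(-1.307399395903758))
```

>>> play_rows(increments=[[[-0.7,0,0,-0.5],[-1.4,0,0,-1],[-2.1,0,0,-1.3],[-2.8,0,0,-1.3],[-3.4,0,0,-1.3],[-3.9,0,0,-1.3],[-4.4,0,0,-1.3],[-4.4,0,0,-1.3]]])

```text
time: 33.25
tcp_pos: [0.5289, 0.2829, 0.0451]
eef_rot: [2.196, 2.245, 0.002]
wrist_force: [-0.5, 2.5, 2.2]
opening: -0.0001
finger_force: 1.4
```

>>> play_rows(increments=[[[-0.2,0,0,0],[-0.4,0,0,0],[-0.4,0,0,0],[-0.4,0,0,0]]])

```text
time: 33.58
tcp_pos: [0.5288, 0.2818, 0.0448]
eef_rot: [-2.194, -2.248, -0.004]
wrist_force: [-0.1, 3.9, 4.2]
opening: 0.0
finger_force: 2.5
```

End stop again at y = 0.282. Going round to the tongue.

>>> play_rows(increments=[[[1.5,0,0,0],[3,0,0,0],[4.5,0,0,0],[5.5,0,0,0],[5.5,0,-2.5,0],[5.5,0,-6,0],[5.5,0,-9,0],[5.5,0,-10,0]]])

```text
time: 34.25
tcp_pos: [0.5286, 0.3367, 0.148]
eef_rot: [2.193, 2.247, 0.008]
wrist_force: [1.2, 0.4, 0.7]
opening: -0.0004
finger_force: 0.0
```

>>> play_rows(increments=[[[-3.5,0,0,0],[-7.5,0,0,0],[-11.5,0,0,0],[-15.5,0,0,0],[-19.5,0,0,0],[-22.5,0,0,0],[-24.5,0,0,0],[-25,0,0,0]]], gripper=-0.5)

```text
time: 34.92
tcp_pos: [0.5318, 0.0802, 0.1439]
eef_rot: [2.202, 2.239, -0.005]
wrist_force: [1.4, 0.2, -0.3]
opening: 0.0642
finger_force: 0.0
```

```bash
python3 -c "
from fit import *
P=[.531,.0845,.007]
print(manip.get_state()['tcp_pos'],rel(P,1.5908+np.pi/2))"
```

```text
[0.5317681  0.08015807 0.1439344 ] (array([ 0.48, -0.05, 13.69]), np.float64(-0.17979827672741067))
```

>>> play_rows(increments=[[[-0.2,-0.1,3,0],[-0.2,-0.1,6,0],[-0.2,-0.1,9,0],[-0.2,-0.1,11,0],[-0.2,-0.1,12.7,0],[-0.2,-0.1,13.7,0],[-0.2,-0.1,13.7,0]]])

```text
time: 35.5
tcp_pos: [0.5301, 0.0843, 0.005]
eef_rot: [-2.191, -2.247, 0.005]
wrist_force: [-1.0, 0.4, 0.5]
opening: 0.0639
finger_force: 0.0
```

>>> play_rows(increments=[[[0,0,0,0],[0,0,0,0],[0,0,0,0],[0,0,0,0],[0,0,0,0],[0,0,0,0],[0,0,0,0],[0,0,0,0]]], gripper=1)

```text
time: 36.17
tcp_pos: [0.5324, 0.0835, 0.0085]
eef_rot: [2.195, 2.247, 0.003]
wrist_force: [-0.5, -0.1, 8.0]
opening: 0.0264
finger_force: 60.4
```

>>> play_rows(increments=[[[-0.8,0,0,0],[-2,0,0,0],[-3.5,0,0,0],[-5,0,0,0],[-6.5,0,0,0],[-8,0,0,0],[-9.5,0,0,0],[-10.5,0,0,0]]])

```text
time: 36.83
tcp_pos: [0.5341, -0.0244, 0.0075]
eef_rot: [2.197, 2.244, -0.001]
wrist_force: [0.1, 0.5, -1.6]
opening: 0.0263
finger_force: 59.4
```

>>> play_rows(increments=[[[0,0,0,0],[-0.5,0,-1,0],[-1,0,-2.5,0],[-1,0,-4,0],[-1,0,-5.5,0],[-1,0,-7,0],[-1,0,-8,0],[-1,0,-8,0]]])

```text
time: 37.5
tcp_pos: [0.5357, -0.031, 0.0895]
eef_rot: [2.192, 2.247, 0.005]
wrist_force: [-0.6, -1.0, -0.7]
opening: 0.0266
finger_force: 59.5
```

```bash
python3 -c "
from chk import *
white()
p=[.5262,-.2258,-.02]
P=loc(p,-.058,-.1095,.08); s=manip.get_state()
M=R.from_rotvec(s['eef_rot']).as_matrix(); print(s['tcp_pos'],P,(M.T@(P-s['tcp_pos'])*100).round(2),np.degrees(np.arctan2(M[1,1],M[0,1])))"
```

```text
blob 316 223 25 52 511 c [327.8 253.8] [ 0.5033 -0.1166  0.02  ]
blob 347 223 26 53 557 c [359.5 253.8] [ 0.5027 -0.1908  0.02  ]
blob 376 223 26 53 579 c [388.7 252.5] [ 0.5051 -0.2593  0.02  ]
[ 0.53510655 -0.03105305  0.08842752] [ 0.46602175 -0.33411818  0.08      ] [-30.13  -7.66   0.82] 1.4215212404006825
```

>>> play_rows(increments=[[[-3,-1.5,0,6],[-7,-3,0,12],[-11,-4.5,0,18],[-15,-6,0,24],[-19,-7.6,0,30],[-23,-7.6,0,36],[-27,-7.6,0,43],[-30.1,-7.6,0,50]]])

```text
time: 38.22
tcp_pos: [0.4642, -0.3381, 0.0868]
eef_rot: [2.943, 1.096, -0.002]
wrist_force: [1.1, 0.0, -1.4]
opening: 0.0264
finger_force: 59.5
```

>>> play_rows(increments=[[[0,0,0,6],[0,0,0,12],[0,0,0,18],[0,0,0,24],[0,0,0,30],[0,0,0,36],[0,0,0,42.6],[0,0,0,42.6]]])

```text
time: 38.88
tcp_pos: [0.4651, -0.3334, 0.086]
eef_rot: [-3.141, 0.036, 0.004]
wrist_force: [-0.7, 0.0, -1.2]
opening: 0.0266
finger_force: 59.4
```

>>> play_rows(increments=[[[0,0,0.3,0],[0,0,1,0],[0,0,1.6,0],[0,0,1.6,0]]])

```text
time: 39.22
tcp_pos: [0.4647, -0.3337, 0.0698]
eef_rot: [-3.139, 0.033, 0.003]
wrist_force: [0.2, 1.0, -0.1]
opening: 0.0261
finger_force: 59.4
```

```bash
python3 -c "
from chk import *
p=[.5262,-.2258,-.02]
P=loc(p,-.058,-.1095,.0165)
print(manip.get_state()['tcp_pos'],manip.get_state()['opening'],rel(P,np.radians(-91.15)),P)
white(); white('side',.0815,(230,200,400,360))"
```

```text
[ 0.46470202 -0.33366412  0.06975548] 0.026086171221855976 (array([0.14, 0.05, 5.33]), np.float64(-0.04246267261818559)) [ 0.46602175 -0.33411818  0.0165    ]
blob 375 232 25 21 271 c [389.6 242.8] [ 0.7501 -0.161   0.0815]
blob 256 303 9 12 75 c [260.6 308.2] [ 0.4497 -0.2363  0.0815]
blob 336 327 8 9 39 c [339.2 331.2] [ 0.5625 -0.3231  0.0815]
blob 267 332 11 13 111 c [272.4 337.7] [ 0.4509 -0.2999  0.0815]
blob 343 341 8 9 33 c [346.2 344.6] [ 0.5627 -0.3504  0.0815]
```

>>> play_rows(increments=[[[0.1,0,1.5,0],[0.1,0,3,0],[0.1,0,4,0],[0.1,0,4.8,0],[0.1,0,5.3,0],[0.1,0,5.4,0],[0.1,0,5.4,0]]])

```text
time: 39.9
tcp_pos: [0.4663, -0.3352, 0.0173]
eef_rot: [3.141, -0.035, -0.0]
wrist_force: [-0.7, -2.0, -1.3]
opening: 0.0262
finger_force: 59.4
```

>>> play_rows(increments=[[[0,0,0,0],[0,0,0,0],[0,0,0,0],[0,0,0,0],[0,0,0,0],[0,0,0,0]]], gripper=-0.05)

```text
time: 40.4
tcp_pos: [0.4666, -0.3343, 0.0175]
eef_rot: [-3.141, 0.034, -0.0]
wrist_force: [-0.6, 0.5, -0.5]
opening: 0.045
finger_force: 0.0
```

>>> play_rows(increments=[[[0,0,-2,0],[0,0,-5,0],[0,0,-9,0],[0,0,-13,0],[0,-3,-15,-6],[0,-7,-15,-12],[0,-11,-15,-18],[0,-15,-15,-24]]])

```text
time: 41.07
tcp_pos: [0.4698, -0.1832, 0.1681]
eef_rot: [3.078, 0.626, 0.003]
wrist_force: [-0.0, -0.2, -0.6]
opening: 0.0446
finger_force: 0.0
```

>>> play_rows(increments=[[[1,-3,0,-7],[2,-6,0,-14],[3,-9,0,-21],[4,-12,0,-28],[5,-15,0,-35],[6,-18,0,-42],[7,-20,0,-49],[7,-20,0,-56]]])

```text
time: 41.73
tcp_pos: [0.4569, 0.0325, 0.1672]
eef_rot: [-2.412, -2.009, -0.002]
wrist_force: [0.7, 0.8, -0.2]
opening: 0.0449
finger_force: 0.0
```

```bash
python3 -c "
from chk import *
white()
print(manip.get_state()['tcp_pos'],rel([.546,-.154,.13],np.radians(88.8)))
t=cv2.resize(manip.get_image('top')[:,:,::-1][214:284,300:450],None,fx=4,fy=4,interpolation=cv2.INTER_CUBIC)
b=cv2.resize(manip.get_image('side')[:,:,::-1][255:395,230:380],None,fx=4,fy=4,interpolation=cv2.INTER_CUBIC)
np.save('pics/ts.npy',t)
c=np.zeros((600,800,3),np.uint8);b=cv2.resize(manip.get_image('side')[:,:,::-1][275:365,240:370],None,fx=3.4,fy=3.4,interpolation=cv2.INTER_CUBIC);c[:280,:600]=t;c[284:284+b.shape[0],:b.shape[1]]=b;cv2.imwrite('pics/c15.png',c)"
```

```text
blob 316 223 24 2 48 c [327.5 223.5] [ 0.5753 -0.1179  0.02  ]
blob 347 223 25 27 106 c [360.7 229.6] [ 0.56  -0.196  0.02 ]
blob 376 223 25 13 96 c [388.6 225.9] [ 0.5682 -0.2626  0.02  ]
blob 409 223 23 8 55 c [420.1 224.3] [ 0.5714 -0.3378  0.02  ]
blob 316 227 25 33 238 c [327.1 252.7] [ 0.506  -0.1149  0.02  ]
blob 410 237 24 39 365 c [421.5 259.7] [ 0.4876 -0.3349  0.02  ]
blob 377 240 25 36 392 c [389.1 258.5] [ 0.491  -0.2594  0.02  ]
blob 347 242 26 34 384 c [359.1 259.8] [ 0.4886 -0.1893  0.02  ]
blob 323 261 11 14 132 c [328.  267.4] [ 0.4717 -0.116   0.02  ]
[0.45694839 0.02996064 0.16744651] (array([-16.5 ,  12.07,   3.72]), np.float64(80.83757854569538))
```

View pics/c15.png

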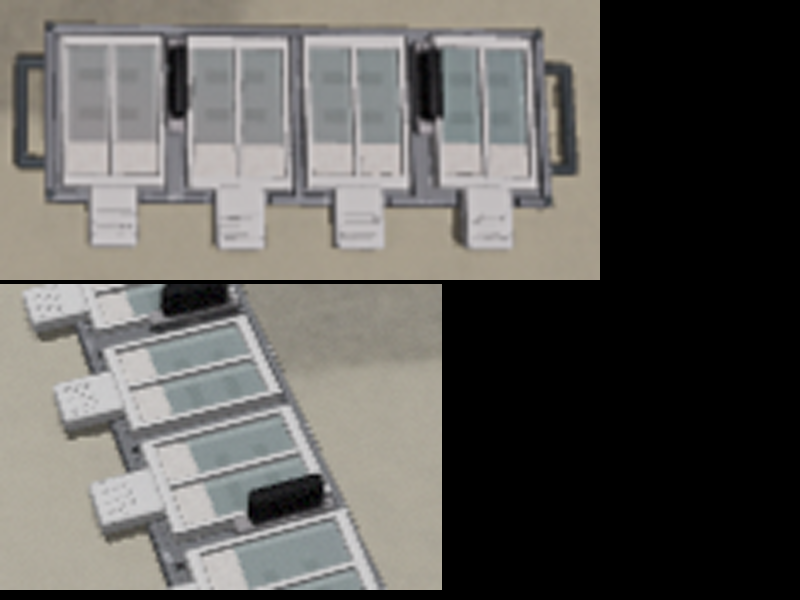

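All four carriers lie flat and home, tongues through the gaps. Now the clamps, starting with clamp 1.

>>> play_rows(increments=[[[-2,1.5,0,-7],[-4.5,3.2,0,-14],[-7,5,0,-21],[-9.5,7,0,-28],[-12,9,0,-35],[-14.5,10.8,0,-42],[-16.5,12,0,-49],[-16.5,12,0,-56]]])

```text
time: 42.6
tcp_pos: [0.5437, -0.1669, 0.1676]
eef_rot: [1.217, 2.891, -0.006]
wrist_force: [-0.3, -0.0, -0.1]
opening: 0.0448
finger_force: 0.0
```

>>> play_rows(increments=[[[0,0,0,-7],[0,0,0,-14],[0,0,0,-21],[0,0,1,-28],[0,0,2,-35],[0,0,3.5,-42],[0,0,3.5,-43.2],[0,0,3.5,-43.2]]])

```text
time: 43.27
tcp_pos: [0.5411, -0.1596, 0.1315]
eef_rot: [-0.065, -3.138, -0.0]
wrist_force: [0.3, 0.3, 0.3]
opening: 0.0448
finger_force: 0.0
```

```bash
python3 -c "
from chk import *
print(manip.get_state()['tcp_pos'],manip.get_state()['joint_positions'].round(2),rel([.546,-.1545,.036],np.radians(88.8)))"
```

```text
[ 0.54110303 -0.15961406  0.13153762] [ 0.27  0.53 -0.08  2.05  0.08  0.57  1.66] (array([-0.49,  0.53,  9.55]), np.float64(-1.1882268264804452))
```

>>> play_rows(increments=[[[-0.3,0.3,2,-1.2],[-0.4,0.4,4,-1.2],[-0.4,0.4,6,-1.2],[-0.4,0.4,8,-1.2],[-0.4,0.4,9.4,-1.2],[-0.4,0.4,9.4,-1.2]]])

```text
time: 43.77
tcp_pos: [0.5451, -0.1548, 0.0365]
eef_rot: [-0.03, -3.137, 0.0]
wrist_force: [-1.2, 0.1, 0.0]
opening: 0.0451
finger_force: 0.0
```

>>> play_rows(increments=[[[0,0,0,0],[0,0,0,0],[0,0,0,0],[0,0,0,0],[0,0,0,0],[0,0,0,0],[0,0,0,0]]], gripper=0.9)

```text
time: 44.35
tcp_pos: [0.5477, -0.1557, 0.0399]
eef_rot: [0.026, 3.139, -0.002]
wrist_force: [-0.5, -2.5, 6.0]
opening: 0.0083
finger_force: 61.0
```

>>> play_rows(increments=[[[0,0,0,5],[0,0,0,11],[0,0,0,17],[0,0,0,23],[0,0,0,29],[0,0,0,35],[0,0,0,41],[0,0,0,47]]])

```text
time: 45.02
tcp_pos: [0.548, -0.155, 0.0399]
eef_rot: [1.28, 2.865, 0.001]
wrist_force: [0.1, -0.9, 6.4]
opening: 0.0076
finger_force: 61.0
```

>>> play_rows(increments=[[[0,0,0,6],[0,0,0,12],[0,0,0,18],[0,0,0,24],[0,0,0,30],[0,0,0,35],[0,0,0,40],[0,0,0,43]]])

```text
time: 45.68
tcp_pos: [0.5487, -0.1548, 0.0399]
eef_rot: [2.239, 2.198, 0.004]
wrist_force: [1.0, -0.2, 6.1]
opening: 0.0081
finger_force: 61.0
```

```bash
python3 -c "
from chk import *
s=manip.get_state();print(s['tcp_pos'],s['torque'],s['wrist_force'],s['opening'],rel(s['tcp_pos'],np.radians(-1.15)))"
```

```text
[ 0.54871789 -0.1547915   0.03989632] [-0.14982046  0.0027052   0.04895222] [ 0.98979648 -0.1812972   6.07886128] 0.008114418437797722 (array([0., 0., 0.]), np.float64(0.10030828171336736))
```

>>> play_rows(increments=[[[0,0,0,1],[0,0,0,2],[0,0,0,3],[0,0,0,3]]])

```text
time: 46.02
tcp_pos: [0.5487, -0.1548, 0.0399]
eef_rot: [2.287, 2.148, 0.003]
wrist_force: [1.0, 0.3, 7.6]
opening: 0.008
finger_force: 62.2
```

```bash
python3 -c "
from chk import *
s=manip.get_state();print(s['tcp_pos'],s['torque'],s['wrist_force'],s['opening'],rel(s['tcp_pos'],np.radians(-1.15)))"
```

```text
[ 0.54871194 -0.15481029  0.03988648] [-0.23362613 -0.08252155  0.7969352 ] [0.98194283 0.29668585 7.58545454] 0.007954465761579314 (array([0., 0., 0.]), np.float64(-2.43568755718573))
```

The torque jumped to 0.8 N m, so clamp 1 is at its end stop. Releasing and moving to clamp 2.

>>> play_rows(increments=[[[0,0,0,3],[0,0,0,3],[0,0,0,3],[0,0,-3,3],[0,0,-6,3],[0,0,-9.5,3],[0,0,-9.5,3]]], gripper=-0.05)

```text
time: 46.6
tcp_pos: [0.5501, -0.1561, 0.1386]
eef_rot: [2.344, 2.079, 0.009]
wrist_force: [1.5, -1.2, -0.2]
opening: 0.0449
finger_force: 0.0
```

```bash
python3 -c "
from chk import *
s=manip.get_state();print(s['tcp_pos'],rel([.5435,-.2995,.132],np.radians(88.8)))"
```

```text
[ 0.55009359 -0.15605821  0.13864661] (array([-14.32,   1.05,   0.69]), np.float64(84.36029744063674))
```

Twist needed: 84.4 - 180 = -95.6.

>>> play_rows(increments=[[[-2,0.2,0,-7],[-4.5,0.4,0,-14],[-7,0.6,0,-21],[-9.5,0.8,0,-28],[-12,1,0,-35],[-14.3,1,0,-42],[-14.3,1,0,-49],[-14.3,1,0,-56]]])

```text
time: 47.27
tcp_pos: [0.5383, -0.3002, 0.1331]
eef_rot: [1.093, 2.945, -0.001]
wrist_force: [0.9, 0.1, -0.4]
opening: 0.0448
finger_force: 0.0
```

>>> play_rows(increments=[[[0,0,0,-7],[0,0,0,-14],[0,0,0,-21],[0,0,0,-28],[0,0,0,-35],[0,0,0,-39.6],[0,0,0,-39.6],[0,0,0,-39.6]]])

```text
time: 47.93
tcp_pos: [0.5391, -0.2976, 0.133]
eef_rot: [-0.038, -3.141, -0.001]
wrist_force: [0.4, 0.0, -1.1]
opening: 0.045
finger_force: 0.0
```

```bash
python3 -c "
from chk import *
s=manip.get_state();print(s['tcp_pos'],s['joint_positions'].round(2),rel([.5435,-.2995,.036],np.radians(88.8)))"
```

```text
[ 0.53911236 -0.2975805   0.13304383] [ 0.45  0.58 -0.02  1.93  0.02  0.63  1.96] (array([-0.45, -0.19,  9.7 ]), np.float64(-0.17438305998763326))
```

>>> play_rows(increments=[[[-0.2,-0.1,2,0],[-0.2,-0.2,4,0],[-0.2,-0.2,6,0],[-0.2,-0.2,8,0],[-0.2,-0.2,9.5,0],[-0.2,-0.2,9.5,0]]])

```text
time: 48.43
tcp_pos: [0.5392, -0.2984, 0.0352]
eef_rot: [-0.036, -3.136, -0.004]
wrist_force: [-0.4, 0.6, -0.0]
opening: 0.0452
finger_force: 0.0
```

>>> play_rows(increments=[[[0,0,0,0],[0,0,0,0],[0,0,0,0],[0,0,0,0],[0,0,0,0],[0,0,0,0],[0,0,0,0]]], gripper=0.9)

```text
time: 49.02
tcp_pos: [0.5424, -0.3012, 0.0397]
eef_rot: [0.036, 3.139, -0.003]
wrist_force: [-0.8, -2.0, 5.7]
opening: 0.0082
finger_force: 61.4
```

>>> play_rows(increments=[[[0,0,0,5],[0,0,0,11],[0,0,0,17],[0,0,0,23],[0,0,0,29],[0,0,0,35],[0,0,0,41],[0,0,0,47]]])

```text
time: 49.68
tcp_pos: [0.5375, -0.2985, 0.0397]
eef_rot: [-1.271, -2.864, 0.002]
wrist_force: [-9.5, 0.5, 18.1]
opening: 0.0081
finger_force: 95.9
```

>>> play_rows(increments=[[[0,0,0,6],[0,0,0,12],[0,0,0,18],[0,0,0,24],[0,0,0,30],[0,0,0,36],[0,0,0,42],[0,0,0,45]]])

```text
time: 50.35
tcp_pos: [0.5377, -0.2942, 0.0397]
eef_rot: [-2.261, -2.163, -0.0]
wrist_force: [-9.0, 6.9, 23.0]
opening: 0.0081
finger_force: 115.1
```

```bash
python3 -c "
from chk import *
s=manip.get_state();print(s['tcp_pos'],s['torque'],s['wrist_force'],s['opening'],rel(s['tcp_pos'],np.radians(-1.15)))"
```

```text
[ 0.53772211 -0.29415986  0.03966706] [1.35174815 1.92145758 2.56548384] [-9.03834365  6.92067645 22.98167977] 0.008058053197752903 (array([0., 0., 0.]), np.float64(-1.3919351692630215))
```

```bash
python3 -c "
from chk import *
white(); white('side',.02,(230,255,400,400))
print(manip.get_state())"
```

```text
blob 354 264 33 35 149 c [373.9 284.1] [ 0.7007 -0.2062  0.02  ]
blob 352 266 9 13 50 c [355.1 271.6] [ 0.6789 -0.1634  0.02  ]
blob 355 299 14 15 61 c [362.7 307. ] [ 0.6526 -0.2511  0.02  ]
blob 258 325 69 57 910 c [285.4 347.4] [ 0.4796 -0.288   0.02  ]
{'time': 50.45, 'joint_positions': array([ 0.16911084,  0.75652516,  0.38057942,  1.97879374, -0.54707605,
        0.52128135,  0.90069706]), 'qvel': array([ 0.0105747 , -0.00291712, -0.01076787,  0.00021518,  0.01084582,
       -0.00232244,  0.02174018]), 'joint_efforts': array([  3.07958432, -40.45638442,   7.35057637, -12.88468033,
        -2.65340433,  -3.1147293 ,  -2.49827161]), 'tcp_pos': array([ 0.53768439, -0.29418529,  0.03970063]), 'eef_rot': array([-2.25686417e+00, -2.16666938e+00,  4.45200943e-04]), 'wrist_force': array([-8.98463818,  5.99999498, 22.41582505]), 'torque': array([1.31301244, 1.95171557, 2.38515436]), 'finger_force': 110.78992291353643, 'opening': 0.008358936414403408}
```

```bash
cat > asc.py <<'E'
from fit import *
def asc(n,box,st,bl=None):
    im=cv2.resize(manip.get_image(n)[box[1]:box[3],box[0]:box[2]],None,fx=1/st[0],fy=1/st[1],interpolation=cv2.INTER_AREA).astype(int)
    for r in im:
        s=''
        for R_,G,B in r:
            if min(R_,G,B)>165: s+='W'
            elif max(R_,G,B)<50: s+='#'
            elif R_-B>18: s+='.' if R_>120 else ','
            elif B-R_>25: s+='b'
            elif abs(R_-B)<14 and R_<145: s+='t' if G-R_<8 else 'g'
            else: s+='o' if G-R_<8 else 'g'
        print(s)
E
python3 -c "
from asc import *
asc('side',(230,200,400,400),(2,4))
print(); asc('top',(280,150,460,300),(2,4))"
```

```text
.ttttttttttttttggttoooWWWWWWWWWtgggggggg#t##tgggbbbggggbbbbbbbbbbbbgggggggo.WWo.ttttt
..totggggggggggggtto.WWWWWWWWWWogggg######t#####tggbbbgggbbbbbbgggggg#gggtW.o..tttttt
...ttgggggggtttttttooWWWWWWWWWWWoggg###############tggbggbbbbbggggg###gtoW....oottttt
WWWotttttttoooWWooooWWWWWWWWWWWWWtgg##############t##ggbggbbbggggg###goWWWWW.o.ot##tt
WWWWWoWWWWWWWWWoooooWWWWWWWWWWWWWWgg###################ggggbgggg##ttooWWWWWWWW..oottt
WWWWWWWWWWWWWWWW.oooWWWWWWWWWWWWWWog####################ggggggg#goWWWWWWWWWWWWWootgbb
WWWWWWWWWWWWWWWWooo.WWWWWWWWWWWWWWWot###################gggggg###tWWWWWWoottgbbbbbbbb
WWWWWWWWWWWWWWWWooo.WWWWWWWWWWWWWWWWWtg#################ggggg####tootgbbbbbbbbbbbbbbb
WWWWWWWWWWWWWWWWWWWWWWWWWWWWWWWWWWWWWWot################g#gg#####bbbbbbbbbbbbbbbbgoWW
WWWWWWWWWWWWWWWWWWWWWWWWWWWWWWWWWWWWWWWt##################g######bbbbbbbbbbgoWWWWWWWW
WWWWWWWWWWWWWWWWWWWWWWWWWWWWWWWWWWWWWWWt########################gbbbbbbboWoooWWWWWWWW
.WWWWWWWWWWWWWWWWWWWWWWWWWW.WWWWWWW.WWot#######################totbbbbbbbbWWWWWWWWWWW
oooooooooo.oWWWWWWWWWWoo.oooo.oooooooot#######################toooto
[... 5958 characters left out ...]
bbbbbbbggbbbbbbbbbbbbbbbbbbbbbbbbbbbbbbbbbbbbbbbbbbbbbbbbbbbbbb
.........oooooootbbbbbbbbbbbbbbbbbgbbbbbbbbbbbbbbbbbbbbbbbbbbbbbbbbbbbbbbbbbbbbbbbbbbbbbbb
.........ooooooogbbbbbbbbbbbbbbbbggbbbbbbbbbbbbbbbbbbbbbbbbbbbbbbbbbbbbbbbbbbbbbbbbbbbbbbb
........,oooooo,gbbbbbbbbbbbbbbbggbbbbbbbbbbbbbbbbbbbbbbbbbbbbbbbbbbbbbbbbbbbbbbbbbbbbbbbb
........oooooooobbbbbbbbbbbbbbbb##bbbbbbbbbbbbbbbbbbbbbbbbbbbbbbbbbbbbbbbbbbbbbbbbbbbbbbbb
........oooooootbbbbbbbbbbbbbbbg#bbbbbbbbbbbbbbbbbbbbbbbbbbbbbbbbbbbbbbbbbbbbbbbbbbbbbbbb#
........ooooooogbbbbbbbbbbbbbbbg#bbbbbbbbbbbbbbbbbbbbbbbbbbbbbbbbbbbbbbbbbbbbbbbbbbbbbbb##
........ooooooobbbbbbbbbbbbbbbb#bbbbbbbbbbbbbbbbbbbbbbbbbbbbbbbbbbbbbbbbbbbbbbbbbbbbbbbg#g
```

The tray has turned clockwise with the gripper: clamp 2 jammed, probably on a carrier that isn't fully home. Turning back counter-clockwise, which should open the clamp and bring the tray back against its open stop.

>>> play_rows(increments=[[[0,0,0,-3],[0,0,0,-7],[0,0,0,-11],[0,0,0,-15],[0,0,0,-19],[0,0,0,-23],[0,0,0,-27],[0,0,0,-31]]])

```text
time: 51.22
tcp_pos: [0.5353, -0.2953, 0.0396]
eef_rot: [-1.613, -2.679, -0.005]
wrist_force: [-11.0, 5.9, 21.5]
opening: 0.0081
finger_force: 63.4
```

```bash
python3 -c "
from asc import *
s=manip.get_state();print(s['tcp_pos'],s['torque'],s['wrist_force'],s['opening'],s['finger_force'])
asc('side',(230,264,400,400),(2,4))"
```

```text
[ 0.53527122 -0.29530392  0.03955147] [ 1.19387803  2.31523278 -0.14827504] [-10.9970233    5.92293366  21.50603227] 0.008144266373665297 63.394246101379395
oo....o.oo.WWWWWWWWWWWooooooooooooootttggg##################gWWootttttttttbbbbbbbbb##
oo.o...ooooWWWWWoooooootttttttttttttttttgggggg#############gtWWWWoooottttttgbbbbbbb##
oooooooooooooooooooooootttttttttttttt#ttttt#gggggggggg###gtttWWggggggoWootttttbbbbb#o
ttttttttttooooooooooooooottttttttttt###tttttttttt###gtttttt#tooWWttgggggoooootobbbbbb
tttttttttttttoooooooooootttttttttttt####ttttttttttttttttt###ggggt##toWggggggWWotobbbb
ttttttttttttttttttooooooottttttttttt#######tttttttttttt####toWgt###tgoooWgWWWtttttbbb
tttttttttttttttttttooototoottttotttt########################tt####tgggggoWWotttoWotgb
ttttttttttttttttttttoooototttttttttt#######################oo###tttoWggWWWtttoo.WW.ot
ttttttttttttttttttttttttttttttttttttt#####################ggotttttttttoWottto.WWWWWWo
tttttttttttttttttttttttttttttttttttttt##################ttggttgggoWoWtttttoWWWWWWWWWW
tttttttottoooooooootttttttttttttttttt##################tgoWWWgggggWWWttttoWWWWWWWWW
[... 1280 characters left out ...]
WWWWWWWWWWWW
WWWWWWWWWWWWWWWWWottttootttttttoWWgggggggWWWottttoWWWWWWWWWWWWWWWoWoo.WWWWWWWWWWWWWWW
WWWWWWWWWWWWWWWWWWotttttt.otttttttWWggggWWWtttttoWWWWWWWWWWWWWWWWWWWWWWWWWWWWWWWWWWWW
WWWWWWWWWWWWWWWWWWWWWotttttooottttttoWWWWttttto.WWWWWWWWWWWWWWWWWWWWWWWWWWWWWWWWWWWWW
WWWWWWWWWWWWWWWWWWWWWWWootttttooottttttotttttoWWWWWWWWWWWWWWWWWWWWWWWWWWWWWWWWWWoWWWW
WWWWWWWWWWWWWWWWWWWWWWWWWW.ttttttttttttttttt.WWWWWWWWWWWWWWWWWWWWWWWWWWWWWWWWWWWWWWWW
WWWWWWWWWWWWWWWWWWWWWWWWWWWWWottttt.WottttoWWWWWWWWWWWWWWWWWWWWWWWWWWWWWWWWWWWWWWWWWW
WWWWWWWWWWWWWWWWWWWWWWWWWWWWWWWWooWWWWWW.WWWWWWWWWWWWWWWWWWWWWWWWWWWWWWWWWWWWWWWWWWWW
WWWWWWWWWWWWWWWWWWWWWWWWWWWWWWWWWWWWWWWWWWWWWWWWWWWWWWWWWWWWWWWWWWWWWWWWWWWWWWWWWWWWo
```

>>> play_rows(increments=[[[0,0,0,-3],[0,0,0,-7],[0,0,0,-11],[0,0,0,-15],[0,0,0,-19],[0,0,0,-23],[0,0,0,-23]]])

```text
time: 51.85
tcp_pos: [0.5439, -0.3015, 0.0397]
eef_rot: [1.057, 2.951, -0.001]
wrist_force: [3.3, -2.5, 3.4]
opening: 0.0075
finger_force: 61.2
```

```bash
python3 -c "
from asc import *
s=manip.get_state();print(s['tcp_pos'],s['torque'],s['wrist_force'],s['opening'],s['finger_force'],rel(s['tcp_pos'],np.radians(88.8)))
asc('side',(230,310,340,395),(2,4)); print(); asc('top',(280,150,460,200),(2,4))"
```

```text
[ 0.54385424 -0.30151753  0.03968431] [-0.71043382 -0.48700596 -0.32954962] [ 3.25992858 -2.51951056  3.42911553] 0.007480538620481679 61.17460012435913 (array([0., 0., 0.]), np.float64(-38.20272964017024))
tttttttttttttttttttttttttttttttttttttttttt############t
ototttooootooooottttttttttoWottttttttttttt##ttt######tt
.oo...oo..o..o.o...oooooootoottttttttttttt##ttt#####tot
oooooooo.o..oooooooo.ooooootttttttttttttttttttt####tggg
WW....o...oooo..ooooooo.o..oooottttttttttttttt#####tggg
WWWWWWWWWWWW.oo..ooooooooo.o.ottttooottttttttttt##tottt
WWWWWWWWWWWWWWWWW..ooo.ooooootttttttttttttttttt###ttggg
WWWWWWWWWWWWWWWWWWWWWWWWWoootttWWoootttttttt####t####gg
WWWWWWWWWWWWWWWWWWWWWWWWWWWWWoWWWWWWoWoottttttttt####tt
WWWWWWWWWWWWWWWWWWWWWWWWWWWWWWWWWWWWWgggoooottttttttttt
WWWWWWWWWWWWWWWWWWotoWWWWWWWWWWWWWWWgggggggggottttttttt
WWWWWWWWWWWWWWWWWWoootttoWWWWWWWWWWWWgggggggggggggttttt
WWWWWWWWWWWWWWWWWWWWWWootoWWWWWWWWWgooWoogggggggggggoot
WWWWWWWWWWWWWWWWWWWWWWottWWWWWWWWggggggggoootttggggWWtt
WWWWWWWWWWWWWWWWWWWWWWttttttoWWWWgggggggggggggttttoWttt
WWWWWWWWWWWWWWWWWWWWW.tttttttttttoWWWggggggggggggoott
[... 675 characters left out ...]
...oto.........................................................
........................ttttotttWtt.......................................................
......................tttootttoooWWoto................................................tg#g
....................ottt.tttooggggtWWWtt...........................................o#####g
...................ttt.ottoogggggoWogtWWoto......................................o######gb
.................ottootttotggggtWottttgoWtttt...................................#######bbb
..................tttttWWoggggoWtgtt##tttttoWot..........,,,,,...............ot#######bbbg
..................ottoWWWWWooWogggggtt###ttgtoWWto......,,o,,o,o.............########b####
```

>>> play_rows(increments=[[[0,0,0,-4],[0,0,0,-9],[0,0,0,-14],[0,0,0,-19],[0,0,0,-24],[0,0,0,-29],[0,0,0,-34],[0,0,0,-38]]])

```text
time: 52.62
tcp_pos: [0.5473, -0.2994, 0.0397]
eef_rot: [0.038, 3.131, -0.001]
wrist_force: [7.8, -0.4, 3.0]
opening: 0.0079
finger_force: 72.0
```

```bash
python3 -c "
from asc import *
s=manip.get_state();print(s['tcp_pos'],s['torque'],s['wrist_force'],s['opening'],s['finger_force'],rel(s['tcp_pos'],np.radians(88.8)))
asc('side',(230,240,400,395),(2,4)); print(); asc('top',(280,150,460,300),(2,4))"
```

```text
[ 0.54732738 -0.29937737  0.03971477] [-0.00635533 -1.43374412 -1.21045757] [ 7.79963528 -0.41742452  3.0195773 ] 0.007918802605402805 72.01539691770449 (array([0., 0., 0.]), np.float64(-0.20546760008589615))
WWWWWWWWWWWWWWWWWWWWWWWWWWWWWWWWWWWWWWWWWt######################gbbbbbbbgWWooWWWWWWWW
WWWWWWWWWWWWWWWWWWWWWWWWWWWWWWWWWWWWWWWWot######################gtbbbbbbbbWWWWWWWWWWW
WWWWWWWWWWWWWWWWWWWWWWooo.ooooooooooooootg######################totobbbbbbbgWWWWWoggo
WWWWWWWWWWWWWWWWWWWWWWootttttttttttttooot######################gtoootbbbbbbbbbbbbbbbW
WWWWWWWWWWWWWWWWWWWWWotttttttttttottoooog#######################toooottbbbbbbbbbbbbg#
WWWWWWWWWWWWWWWWWWottWWooWWoooooogggggggg######################gtooooottgbbbbbbbbbb##
WWWWWWWWWWWWWWWWWWottWWWWWWWggggggggttgttg#####################toooooooottbbbbbbbbb##
WWWWWWWWWWWWWWWWWWWWWWWWWWWWWoooooot####ttt###################ttooooooooootgbbbbbbb##
WWWWWWWWWWWWWWWWWWWWWWWWWWWWWgggggggt####ttttg####ggggg#g###ttttooooooooooootbbbbbb##
WWWWWWWWWWWWWWWWWWWWWWWWWWWWWWggggWWt#####ttttttttttttttttttt##tooooooooooooottbbbbbb
..WWWWWWWWWWWWottttttttoWWWWoot
[... 5221 characters left out ...]
..,ooo,ootttttooootoooottoooo.........tWWWWWW..................
.............................oooooooooooooooooooo.................oooooo..................
............................,oo,oooooooooooooooo..........................................
...........................oo,ooooooooooooooooo,..........................................
..........................,oooooooooooooooooooo...........................................
.........................,oooooooooooooooooooo............................................
.........................oooooooooooooooooooo,............................................
........................,oooooootoooooooootoo.............................................
```

>>> play_rows(increments=[[[0,0,0,1],[0,0,0,1],[0,0,0,1],[0,0,0,1],[0,0,-3,1],[0,0,-6,1],[0,0,-9,1],[0,0,-9,1]]], gripper=-0.05)

```text
time: 53.38
tcp_pos: [0.544, -0.3011, 0.1334]
eef_rot: [0.061, 3.134, -0.006]
wrist_force: [1.2, -0.7, 1.0]
opening: 0.0447
finger_force: 0.0
```

>>> play_rows(increments=[[[0,3,-2,5],[0,6.5,-4,12],[0,10,-4,19],[0,14,-4,26],[0,18,-4,33],[0,22,-4,40],[0,26,-4,47],[0,30,-4,54]]], gripper=1)

```text
time: 54.05
tcp_pos: [0.5518, 0.0019, 0.1677]
eef_rot: [-1.488, -2.765, 0.002]
wrist_force: [0.7, 0.9, -0.9]
opening: 0.0002
finger_force: 0.0
```

```bash
python3 -c "
from asc import *
import chk
chk.white()
s=manip.get_state();print(s['tcp_pos'])
asc('top',(300,206,460,286),(1,2))"
```

```text
blob 313 215 27 53 515 c [325.  245.4] [ 0.5232 -0.1104  0.02  ]
blob 346 217 25 25 81 c [360.6 222.3] [ 0.5776 -0.1967  0.02  ]
blob 376 219 25 10 68 c [386.8 221.6] [ 0.5787 -0.259   0.02  ]
blob 409 222 25 9 65 c [421.4 224.6] [ 0.5706 -0.3409  0.02  ]
blob 345 224 25 47 442 c [356.4 253.2] [ 0.504  -0.1835  0.02  ]
blob 375 230 25 43 454 c [386.6 254.4] [ 0.5006 -0.254   0.02  ]
blob 406 232 26 44 427 c [418.3 258.7] [ 0.4898 -0.3277  0.02  ]
[0.55220275 0.01517622 0.16709083]
................................................................................................................................................................
................................................................................................................................................................
................................................................................................................................................................
...........tttootttttttttttttoooooo................................................................................................
[... 5125 characters left out ...]
........................................................
................................................................................................................................................................
................................................................................................................................................................
................................................................................................................................................................
................................................................................................................................................................
```

```bash
python3 -c "
from fit import *
old=[(328.3,275.2),(360.2,276),(389.8,276),(422.3,276)]
new=[(324.8,268),(356.5,271),(386.8,273),(417.3,275.5)]
O=np.array([px2w('top',*a,.02) for a in old])[:,:2];N=np.array([px2w('top',*a,.02) for a in new])[:,:2]
p=[.5262,-.2258,-.02]
Rm=lambda a:np.array([[np.cos(a),-np.sin(a)],[np.sin(a),np.cos(a)]])
L=(O-p[:2])@Rm(p[2])   # local
print(L.round(4)); 
f=lambda q:((L@Rm(q[2]).T+q[:2])-N).ravel()
r=least_squares(f,p);print(r.x,(f(r.x)*1000).round(1)); q=r.x
for y in(.072,-.072):print('clamp',loc(q,.017,y))
for y in(-.036,-.1085):print('pocket',loc(q,.005,y))
print(rel(np.append(loc(q,.0,-.1085)[:2],.06)))
"
```

```text
[[-0.0747  0.1081]
 [-0.0757  0.0342]
 [-0.075  -0.0344]
 [-0.0742 -0.1098]]
[ 0.5350545  -0.22268162 -0.09138331] [ 0.2  0.4  0.   0.3 -0.3  2.   0.1 -2.7]
clamp [ 0.55855401 -0.1525334   0.        ]
clamp [ 0.54541312 -0.29593255  0.        ]
pocket [ 0.53674842 -0.25898769  0.        ]
pocket [ 0.53013234 -0.33118518  0.        ]
(array([-26.66, -21.64,  10.57]), None)
```

>>> play_rows(increments=[[[-3.3,-2.7,0,0],[-6.6,-5.4,0,0],[-9.9,-8.1,0,0],[-13.2,-10.8,0,0],[-16.5,-13.5,2,0],[-19.8,-16.2,4,0],[-23.1,-18.9,6,0],[-26.6,-21.6,8,0]]])

```text
time: 54.82
tcp_pos: [0.5214, -0.3185, 0.098]
eef_rot: [-1.478, -2.77, -0.0]
wrist_force: [1.4, 0.6, -0.1]
opening: -0.0001
finger_force: 0.0
```

>>> play_rows(increments=[[[0,0,0,0],[0,0,1.5,0],[0,0,3,0],[0,0,4,0],[0,0,4.8,0],[0,0,5.2,0],[0,0,5.5,0]]])

```text
time: 55.4
tcp_pos: [0.523, -0.3165, 0.0439]
eef_rot: [-1.48, -2.77, -0.0]
wrist_force: [-0.3, -0.1, 0.5]
opening: -0.0
finger_force: 0.0
```

```bash
python3 -c "
from h import *
s=manip.get_state();print(s['tcp_pos'],s['wrist_force'])"
```

```text
[ 0.52297399 -0.31649814  0.0438514 ] [-0.28446602 -0.07557358  0.45202222]
```

>>> play_rows(increments=[[[-0.4,-0.3,0.5,0],[-0.4,-0.3,1.2,0],[-0.4,-0.3,1.7,0],[-0.4,-0.3,2,0],[-0.4,-0.3,2.2,0],[-0.4,-0.3,2.2,0]]])

```text
time: 55.9
tcp_pos: [0.5228, -0.3216, 0.022]
eef_rot: [-1.481, -2.77, -0.0]
wrist_force: [0.3, -0.9, 0.5]
opening: -0.0001
finger_force: 0.0
```

>>> play_rows(increments=[[[0,0,0.1,0],[0,0,0.2,0],[0,0,0.3,0],[0,0,0.3,0]]])

```text
time: 56.23
tcp_pos: [0.5232, -0.3219, 0.0202]
eef_rot: [1.481, 2.77, 0.0]
wrist_force: [-0.6, -0.8, 4.4]
opening: -0.0001
finger_force: 2.2
```

>>> play_rows(increments=[[[0,0,0.2,0],[0,0,0.2,0],[0,0,0,0],[0,0,-2,0],[0,0,-4.5,0],[0,0,-5,0]]])

```text
time: 56.73
tcp_pos: [0.5248, -0.3232, 0.0725]
eef_rot: [1.479, 2.766, -0.0]
wrist_force: [0.4, -0.7, 0.5]
opening: -0.0002
finger_force: 0.0
```

```bash
python3 -c "
from h import *
print(manip.get_state()['tcp_pos'],rel([.527,-.268,.07]))"
```

```text
[ 0.52475192 -0.32318009  0.07254248] (array([4.47, 3.25, 0.24]), None)
```

>>> play_rows(increments=[[[1.5,1.1,0,0],[3,2.2,0,0],[4.4,3.2,0,0],[4.4,3.2,1.5,0],[4.4,3.2,3,0],[4.4,3.2,4.2,0],[4.4,3.2,4.9,0],[4.4,3.2,4.9,0]]])

```text
time: 57.4
tcp_pos: [0.525, -0.2677, 0.0204]
eef_rot: [-1.482, -2.769, -0.001]
wrist_force: [-0.7, 0.2, -0.7]
opening: -0.0001
finger_force: 0.0
```

>>> play_rows(increments=[[[0,0,0.1,0],[0,0,0.2,0],[0,0,0.4,0],[0,0,0.5,0]]])

```text
time: 57.73
tcp_pos: [0.5252, -0.268, 0.0199]
eef_rot: [-1.483, -2.769, -0.003]
wrist_force: [-8.4, 5.3, 48.0]
opening: -0.0003
finger_force: 23.9
```

```bash
python3 -c "
from h import *
s=manip.get_state();print(s['tcp_pos'],s['wrist_force'])"
```

```text
[ 0.52522298 -0.26796864  0.01986539] [-8.36890362  5.33622108 47.9822014 ]
```

Both carriers now press home at a top height of 0.020, so the jam came from one that was tilted and has since seated. Retrying clamp 2 in small steps while watching the torque.

>>> play_rows(increments=[[[0,0,-1,0],[0,0,-4,0],[0,0,-8,0],[0,0,-11,0],[0,0,-11,0]]], gripper=-0.05)

```text
time: 58.15
tcp_pos: [0.5287, -0.2703, 0.1311]
eef_rot: [1.477, 2.76, 0.001]
wrist_force: [1.3, 0.1, 0.3]
opening: 0.0448
finger_force: 0.0
```

```bash
python3 -c "
from asc import *
print(manip.get_state()['tcp_pos'],rel([.5454,-.296,.13],np.radians(84.8)))
asc('side',(300,320,350,375),(1,2))"
```

```text
[ 0.52869809 -0.27026806  0.13109318] (array([-3.07, -0.04,  0.14]), np.float64(-51.12582994226402))
ggggggggggggggggggggggggggggggttotttttooooootooooo
ogggggggggggggggggggggggtttttttttottttooooootooooo
Wgggggggggggggttttttttttttttttottttttttooooooooooo
WWgoWWWWWWoootttttttoggggWggggggttttttttoooooooooo
oooottttttogoggWgggggggggggggggggttttttttooooooooo
ooWggWWgggggggggggggggggggttttt######tttttoooooooo
WWWWgggggggggggggtt#t################ttttttooooooo
WWWWggggggggggg######################tttttttoooooo
WWWWWgggggggggg######################tttttttootooo
WWWWWWgggggggtt#####################tttttttttoooto
WWWWWWWtttttttt#############tttttttttttttttttttooo
ooottttttttttttt#ttttttttttttttttttttttttttttttooo
ttttttttttttttttttttttttttttttttttttttooWWWotttooo
ttttttttttttttttttttttttoWWWWWWWWoWootttoWWWWtttoo
ttttttttttttttttttWWWoooootttttoogoggWWgoWWWWtttto
WWWWWWottttttttttttttggggggggggggggggggggoWWWWtttt
otooooottoogggggggggggggggggggggggggggggggoWWWWtto
WWWWWWWWWWWgggggggggggggggggggggggggggggggtWWWWttt
WWWWWWWWWWWogggggggggggggggggggggggggggggggoWWWWtt
WWWWWWWWWWWWggggggggggggggggggggggggggoWWWWWWWWWWt
WWWWWWWWWWWWgggggggggggggggWWWWWWWWWWWooootttWWWWt
WWWWWWWWWWWWWggWWWWWWWWWWWoWootttttttgggggWWgoWWWW
WWWWWWWWWWWWWWoWootttttttoggggWgggggggggggggggoWWW
WWWWWoottoooWWggggggggggggggggggggggggggggggggoWWW
WWWWWWWWWWWWWWWggggggggggggggggggggggggggggggggoWW
WWWWWWWWWWWWWWWgggggggggggggggggggggggggggggggggWW
WWWWWWWWWWWWWWWWgggggggggggggggggggggggggggggggoWW
oWWWWWWWWWWWWWWWgggggggggggggggggggggggggoWWWWWWWW
```

>>> play_rows(increments=[[[-1.5,0,0,-7],[-3.1,0,0,-14],[-3.1,0,0,-21],[-3.1,0,0,-28],[-3.1,0,0,-35],[-3.1,0,0,-42],[-3.1,0,0,-49],[-3.1,0,0,-51.1]]])

```text
time: 58.87
tcp_pos: [0.5413, -0.2932, 0.1237]
eef_rot: [-0.135, -3.137, -0.002]
wrist_force: [0.2, -0.1, -0.2]
opening: 0.0449
finger_force: 0.0
```

```bash
python3 -c "
from h import *
print(px2w('side',326,335.5,.039),manip.get_state()['tcp_pos'],rel([.5454,-.296,.037],np.radians(84.8)))"
```

```text
[ 0.55238327 -0.29908044  0.039     ] [ 0.54126477 -0.29322441  0.12371021] (array([-0.46, -0.25,  8.67]), np.float64(0.27624411677750516))
```

>>> play_rows(increments=[[[-0.3,-0.2,2,0.2],[-0.5,-0.3,4,0.2],[-0.5,-0.3,6,0.2],[-0.5,-0.3,7.5,0.2],[-0.5,-0.3,8.7,0.2],[-0.5,-0.3,8.7,0.2]]])

```text
time: 59.37
tcp_pos: [0.5446, -0.2956, 0.0348]
eef_rot: [-0.147, -3.132, -0.004]
wrist_force: [0.2, 0.8, 0.2]
opening: 0.0448
finger_force: 0.0
```

>>> play_rows(increments=[[[0,0,0,0],[0,0,0,0],[0,0,0,0],[0,0,0,0],[0,0,0,0],[0,0,0,0],[0,0,0,0]]], gripper=0.9)

```text
time: 59.95
tcp_pos: [0.5477, -0.2984, 0.0395]
eef_rot: [0.148, 3.136, -0.004]
wrist_force: [-0.3, -4.4, 4.0]
opening: 0.0075
finger_force: 61.0
```

>>> play_rows(increments=[[[0,0,0,3],[0,0,0,6],[0,0,0,9],[0,0,0,12],[0,0,0,12]]])

```text
time: 60.37
tcp_pos: [0.5478, -0.2978, 0.0394]
eef_rot: [0.476, 3.103, -0.002]
wrist_force: [-0.6, -3.4, 5.0]
opening: 0.0079
finger_force: 61.2
```

```bash
python3 -c "
from h import *
s=manip.get_state();print(s['tcp_pos'],s['wrist_force'],s['torque'])"
```

```text
[ 0.54779198 -0.29778049  0.03940362] [-0.59898478 -3.38837011  5.02117987] [-0.76868612  0.13363222 -0.12562836]
```

>>> play_rows(increments=[[[0,0,0,4],[0,0,0,8],[0,0,0,12],[0,0,0,16],[0,0,0,16]]])

```text
time: 60.78
tcp_pos: [0.5482, -0.297, 0.0394]
eef_rot: [0.903, 3.007, -0.001]
wrist_force: [0.0, -2.2, 5.6]
opening: 0.0078
finger_force: 61.3
```

```bash
python3 -c "
from asc import *
s=manip.get_state();print(s['tcp_pos'],s['wrist_force'],s['torque'])
asc('top',(300,200,360,240),(1,2))"
```

```text
[ 0.54816339 -0.29703237  0.03940157] [ 0.0071188  -2.21380766  5.61050941] [-0.53027797  0.12713424 -0.09974275]
...................o..o........................oo...........
...............................o..................o.........
............................................................
........o..o............o.o.................................
.......................oo...................................
......o.....oo.........o.o...................o.oo...........
...........ttttttttttttttttttoooooo...............o.........
..........ottttWWWoooooooWWoottttttttttttttttttttttttttooooo
..........ottttWWWWWWWWWWWWWWWWWWWWWWWWWttttttttooootttttttt
....oo,o..ottttWotttttttttoWotttoooooooWttttttttttWWWWWWWWWW
...ttttttttttttWottttttttotWottttttttotottttttttttttttttooWo
...ttttttttttttWottttttttooWottttttttottttttttttttttttttottt
..ottt....ttttoWottttttttoWWotttttotttttttttttttttttttttottt
..ottt....ttttooottttttttoWotttoott#t##############tttttotto
..ottt...ottttWottotooottoWotttooot##################tttottt
..tttt...ottttWotttoooootoWoootttttttttt######tt###tttttotto
..tttt...tttttWotottttttttWottooooooottttttttttotttttttoottt
..ttto...tttttWWootttttttoWottttttooottttttttttotttttttoottt
.,ttto...tttttWooottttttotWotttttooootttttttttttottttttttttt
.ottt,...ttttoWooooooooootWoooooooooottttttttttoottttttttttt
```

>>> play_rows(increments=[[[0,0,0,4],[0,0,0,8],[0,0,0,12],[0,0,0,16],[0,0,0,20],[0,0,0,24],[0,0,0,24]]])

```text
time: 61.42
tcp_pos: [0.5491, -0.2962, 0.0394]
eef_rot: [1.507, 2.753, 0.002]
wrist_force: [0.1, -1.1, 6.1]
opening: 0.0081
finger_force: 61.3
```

```bash
python3 -c "
from h import *
s=manip.get_state();print(s['tcp_pos'],s['wrist_force'],s['torque'])"
```

```text
[ 0.54907263 -0.29619357  0.03941314] [ 0.1234457  -1.07153255  6.13518946] [-0.26793094 -0.16597097 -0.07567525]
```

>>> play_rows(increments=[[[0,0,0,4],[0,0,0,8],[0,0,0,12],[0,0,0,16],[0,0,0,20],[0,0,0,24],[0,0,0,24]]])

```text
time: 62.0
tcp_pos: [0.5503, -0.2958, 0.0394]
eef_rot: [2.045, 2.38, 0.005]
wrist_force: [2.8, -0.3, 6.8]
opening: 0.0081
finger_force: 61.3
```

```bash
python3 -c "
from h import *
s=manip.get_state();print(s['tcp_pos'],s['wrist_force'],s['torque'],rel(s['tcp_pos'],np.radians(-5.2)))"
```

```text
[ 0.55025311 -0.29579598  0.03942163] [ 2.78232938 -0.28120324  6.77692309] [-0.16794448 -0.4994394  -0.01052381] (array([0., 0., 0.]), np.float64(13.856064526539157))
```

>>> play_rows(increments=[[[0,0,0,4],[0,0,0,8],[0,0,0,11],[0,0,0,13],[0,0,0,14],[0,0,0,14]]])

```text
time: 62.5
tcp_pos: [0.5509, -0.2958, 0.0394]
eef_rot: [2.317, 2.116, 0.006]
wrist_force: [3.5, -0.1, 4.6]
opening: 0.0081
finger_force: 61.2
```

```bash
python3 -c "
from h import *
s=manip.get_state();print(s['tcp_pos'],s['wrist_force'],s['torque'],rel(s['tcp_pos'],np.radians(-5.2)))"
```

```text
[ 0.55093922 -0.2957821   0.03942651] [ 3.48346968 -0.12949716  4.61655759] [-0.07784685 -0.85287872  0.08227107] (array([0., 0., 0.]), np.float64(0.006385144005108145))
```

>>> play_rows(increments=[[[0,0,0,1],[0,0,0,2],[0,0,0,2]]])

```text
time: 62.75
tcp_pos: [0.5509, -0.2958, 0.0394]
eef_rot: [2.35, 2.079, 0.006]
wrist_force: [4.3, 0.5, 6.0]
opening: 0.0081
finger_force: 62.1
```

```bash
python3 -c "
from h import *
s=manip.get_state();print(s['tcp_pos'],s['wrist_force'],s['torque'],rel(s['tcp_pos'],np.radians(-5.2)))"
```

```text
[ 0.55092796 -0.29576206  0.03943019] [4.33219493 0.52309586 6.03805089] [-0.06152173 -0.96227719  0.6822627 ] (array([0., 0., 0.]), np.float64(-1.8175370266054074))
```

Clamp 2 is at its end stop too. Releasing, moving clear and checking.

>>> play_rows(increments=[[[0,0,0,0],[0,0,0,0],[0,0,0,0],[0,0,-3,0],[0,0,-6,0],[0,0,-10,0],[0,0,-13,0],[0,0,-13,0]]], gripper=-0.05)

```text
time: 63.42
tcp_pos: [0.5489, -0.2991, 0.1738]
eef_rot: [2.355, 2.067, 0.005]
wrist_force: [0.7, -1.4, -0.0]
opening: 0.0448
finger_force: 0.0
```

>>> play_rows(increments=[[[3,0,0,0],[7,0,0,0],[11,0,0,0],[15,0,0,0],[19,0,0,0],[23,0,0,0],[27,0,0,0],[31,0,0,0]]])

```text
time: 64.08
tcp_pos: [0.5849, 0.0125, 0.1673]
eef_rot: [-2.359, -2.072, 0.004]
wrist_force: [1.3, -0.4, -0.2]
opening: 0.0449
finger_force: 0.0
```

```bash
python3 -c "
from asc import *
s=manip.get_state();print(s['tcp_pos'])
asc('top',(300,206,444,286),(1,2)); asc('top',(205,90,275,180),(1,3)); asc('side',(240,260,370,380),(1,2))"
```

```text
[0.58489616 0.01251801 0.16725187]
.....tttotttttttttttottotooo....................................................................................................................
....ottttWWWWWWWWWWWWWoottttttttotootttttttttttotooooo..........................................................................................
....tttttWWWWWWWWWWWWWWWWWWWWWWWWWttttttWWWooottttttttttttttoootttttooooooo.....................................................................
....ttttoWWooooooooWWWWoooooooWWWottttttWWWWWWWWWWWWWWWWWWWWooooottttWWWWoooottttttttttootttttoooooooo..........................................
ttttttttWWWooooooooWWWoooooooooWWtttttttWWooooooooooWWWWWWWWWWWWWttttWWWWWWWWWWWWWWWWWWWWWWWWWtttottttotttttttttttotttottooooooto...............
ttttttttWWoooooooooWWWoooooooooWWttttottWWooooooooWoWWoooooooooWWttttWWooooooooooWWWWWWWWWWWWWttttttttWWWWWWWWWWoooottttttttttttt...............
...ottttWWooooooootoWWoooooottttotttttttWottooooooWWWoooooooooWWWttttWWgggggggogtWogggoggggooWttttttttWWoWWWWWWWWWWWWWWWWWWWWWWoo...............
...ttottWoooooooooooWWottoWtttttttttttttttttttttoo
[... 14024 characters left out ...]
oooottttttttttttttttttttttttttttttttttoooo...
ooooooooo..oooo..oooo.o.o.........o..o...o...ootttttttttooooottttttoWWWWWooootttttttttttttttttttttttttttttttttttttttttttttoo.oo.o.
oooo.ooooooo...o.ooo...ooo...o.oo.o.o..o.oo....oooooo.oo.o...ottttttttttttttttttttttttttttttttttttttttttttttttttttttoooo..o...ooo.
oo.....o.ooo..o...o.o..oo...o.oo.o........o.......oo.o.oo.oo.ootttttttttttttttttttttttttttttttttttttttttttoootttttto.ooo...oo.oooo
oooooooooooo.ooooo.ooo...o.oo.ooooooo.o............o..o.o..o..ottttttttttttttttttttttttttttttttttttoooooooootttttttto..o.....oo..o
.oo..o.o.oo.o.oo.......o.ooooo...o.o.....o.o...........o.o......tttttttttttttttttttttttttooooo....ottttttttttttttttto..o.o...oo...
```

```bash
python3 -c "
from fit import *
im=manip.get_image('top').astype(int)
for b in ((322,212,350,232),(385,218,412,238)):
    m=(im[b[1]:b[3],b[0]:b[2]].max(2)<48).astype(np.uint8)
    k,l,st,ce=cv2.connectedComponentsWithStats(m); i=1+st[1:,4].argmax()
    ys,xs=np.nonzero(l==i); P=np.array([px2w('top',x+b[0],y+b[1],.05)[:2] for x,y in zip(xs,ys)])
    v=np.linalg.svd(P-P.mean(0))[2][0]; print(st[i],P.mean(0),np.degrees(np.arctan2(v[1],v[0]))%180)
# tray yaw from tongue ends (px)
N=np.array([px2w('top',*a,.02)[:2] for a in ((317.8,261),(350,264.5),(379.7,267),(411,270))]);print(N,np.degrees(np.arctan2(*(N[0]-N[3])[::-1])))
s=manip.get_state();print(s['tcp_pos'])"
```

```text
[ 6  8 17  5 29] [ 0.57178025 -0.13240261] 83.02074338425447
[ 5  6 19  5 58] [ 0.56189373 -0.27921639] 87.14346919964665
[[ 0.48674047 -0.0927109 ]
 [ 0.47791081 -0.16750626]
 [ 0.47147166 -0.23641379]
 [ 0.46385397 -0.3088503 ]] 83.95560575963296
[0.58540033 0.01255333 0.16713903]
```

```bash
python3 -c "
from h import *
print(manip.sign_off())"
```

```text
the job is handed in; nothing more can be done
None
```

The job is handed in: all three dispenser carriers are in the free pockets (1, 3 and 4), and both clamps were turned to their end stops. On the first try clamp 2 jammed and swung the tray about 50° clockwise, and I turned the tray back to within about 5°. The tray probably slid against the blue notebook, and one press on carrier 3 reached 48 N at the fingertips. I had used all 14 picture views, so the last check was by image code and force readings only. It showed the tray about 2 cm aside, probably the announced knock, with the carriers still in place.

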